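# Put the gearbox parts back in their own trays

### The arm

A 7-joint arm with a two-finger parallel gripper is mounted at the origin on the work surface. World frame = base frame: x ahead of the robot, y to its left, z up, the work surface at z = 0. Lengths are in m, angles in rad, forces in N, time in s.
With the tool pointing down it reaches from about 0.425 to 0.825 m from the base axis. Payload 3.6 kg.
Tool frame: the origin (TCP) lies at the very end of the fingers, on their centre line; the grasp point (between the pads) lies 19 mm behind it; z points along the fingers, y is the direction in which the jaws open and shut (so a half turn about z gives the same grasp; the last joint's range is limited). The gripper opens to 85 mm and grips with 20 to 120 N. Pads are 22 mm wide; open, the fingers measure 114 mm over their backs; the gripper's body (76 mm by 85 mm) begins 54 mm behind the grasp point. The pads swing forward as they close: fully open they stand 13 mm farther back than shut.
Start: joints at [1.3, 0.615, -0.013, 1.423, 0.008, 1.103, -0.04], TCP at [0.157, -0.631, 0.231] pointing down, gripper open.
Joint ranges: [-3.12, 3.12], [-0.3, 2.06], [-1.34, 1.32], [0.26, 2.42], [-1.36, 4.5], [0.01, 1.98], [-2.84, 2.84]. Speed limits (rad/s): [2.79, 2.79, 3.14, 3.14, 3.14, 3.14, 3.14].

### API

Orientations are given as [roll, pitch, yaw] about the fixed x, y, z axes, in that order (R = Rz(yaw) Ry(pitch) Rx(roll)).
In Python, from plant import bot gives the robot as it stands. The module is installed in compiled form; this text tells all that it offers.
- The arm moves only by the tool drive_tool, never from a script. Its argument "plan" is a list of rows, each an object with "claw": the opening, from 0 (shut) to 1 (fully open); "dp": the shift along the tool's x, y, z in cm, a list of three; "roll": the turn about the tool's z in degrees. In form: [{"claw": claw, "dp": [tx, ty, tz], "roll": roll}, ...]. A call has 1 to 5 rows; each row is the pose to reach, as a shift and turn from the pose commanded when the call began, along the tool's axes at that moment; what a row does not reach only later rows make up. A row lasts 1/12 s, in which the tool goes at most 41.7 mm and 7.16 degrees, less where a joint would pass 70% of its speed; a pose out of reach is approached as far as the arm can. A call with a gripper value outside its range is refused whole. The fingers move at their own pace and stop on an object; "force" is the grip in N (left out, the last holds). Time passes only in rows, so rows that repeat a pose let the fingers close. It gives the time, the measured TCP pose, the force and the opening at its end, in the units of the state.
- bot.sense(): the state, without advancing time (a new reading comes with each control period).
- bot.snapshot(name): name is "side" or "top" or "wrist"; returns (picture, depth): 400x640x3 uint8, red, green, blue; 400x640 float32, m along the optical axis (not along the pixel's ray), 0 where there is no reading.
- bot.camera_model(name): a dict with "fx", "fy", "cx", "cy" (pixels), "dist_coeffs" ([k1, k2, p1, p2, k3] as OpenCV has them; the pictures are not rectified), "R" (3x3) and "t" (3): a world point X has camera coordinates R X + t. Camera axes: x right, y down, z forward; pixel columns grow to the right and rows downward; lengths in m; the calibration is good to about 2 mm. A picture is of the moment at which its call begins: read the wrist's pose just before it. camera_model takes no time and is no camera call; for the wrist camera it gives the pose at the moment of the call.
- bot.sign_off(): hands the job in, once; it reports no verdict.
The state is a dict: "t": time; "joint_pos": joint angles; "qd": joint speeds; "joint_torque": joint torques, N m; "tcp_pos": TCP position; "tcp_rot": TCP orientation; "ft_force": force on the tool from outside, world axes, zero at the start; "moment": the same for the moment, N m; "finger_gap": opening from 0.0 (shut) to 1.0 (fully open).
Only numpy, scipy, OpenCV 4.12 (cv2) and the standard library are available. Lean on these libraries where they do the work, as an engineer would, in place of code of your own. Each camera call takes 0.05 s, during which the arm holds its last target.

### The job

The four steel gearbox parts each stand in the wrong tray: put every part upright in the middle of the tray of its own shape (gear in the round one, hexagonal nut in the hexagonal one, pillow-block bearing lengthwise in the oblong one, square-flanged hub in the square one). Only the black rubber mat is free, so start by parking a part on the middle of it to make room and use it again if needed; never set a part down on the bare bench, and leave the mat empty at the end. Do not tip a part over and do not disturb the dial gauge.

Things in the scene. Friction and masses are not known exactly. Their poses are not given: they have to be found in the camera images.
- gear_center (a point): The spur gear: toothed disc 61 mm across and 14 mm thick with a round hub 30 mm in diameter rising from its middle to the full height; can be gripped by the hub, from above, at any yaw. Belongs in the round tray. Loose bare-steel part, 50 mm tall, standing upright. This point is its centre, 25 mm above its underside; z up.
- hex_nut_center (a point): The long hexagonal coupling nut: plain hexagonal prism, 41 mm across the flats, with a dark bore in its top. Two of its flats face along its y axis (+y and -y), the others 60 degrees apart. Belongs in the hexagonal tray. Loose bare-steel part, 50 mm tall, standing upright. This point is its centre, 25 mm above its underside; z up.
- bearing_block_center (a point): The pillow-block bearing: oblong foot 84 mm (along its y axis) by 34 mm (along x) and 12 mm thick, carrying an upright round-topped housing 50 mm long (y) and 26 mm thick (x), to be gripped across its 26 mm thickness, along x. Belongs in the oblong tray. Loose bare-steel part, 50 mm tall, standing upright. This point is its centre, 25 mm above its underside; z up.
- flange_hub_center (a point): The square-flanged hub: square plate 54 x 54 mm, 12 mm thick (sides along x and y) with a round boss 36 mm in diameter rising from its middle to the full height; can be gripped by the boss at any yaw. Belongs in the square tray. Loose bare-steel part, 50 mm tall, standing upright. This point is its centre, 25 mm above its underside; z up.
- tray_round: The round tray, 112 mm outside, 104 mm inside diameter. Fixed dark wooden tray: floor top 8 mm above the bench, low rim 4 mm wide with its top 14 mm above the bench. Origin at the centre of its underside, on the bench; z up.
- tray_hex: The hexagonal tray, 112 mm outside and 104 mm inside across the flats; two flats face along its y axis. Fixed dark wooden tray: floor top 8 mm above the bench, low rim 4 mm wide with its top 14 mm above the bench. Origin at the centre of its underside, on the bench; z up.
- tray_oblong: The oblong tray, outside 126 mm (along its y axis) by 82 mm (along x), inside 118 x 74 mm. Fixed dark wooden tray: floor top 8 mm above the bench, low rim 4 mm wide with its top 14 mm above the bench. Origin at the centre of its underside, on the bench; z up.
- tray_square: The square tray, 96 x 96 mm outside, 88 x 88 mm inside. Fixed dark wooden tray: floor top 8 mm above the bench, low rim 4 mm wide with its top 14 mm above the bench. Origin at the centre of its underside, on the bench; z up.
- mat: The parking mat: fixed flat square of black rubber, 110 x 110 mm, 8 mm thick, no rim, free at the start. Origin at the centre of its underside, on the bench; z up.
- dial_gauge_center (a point): The dial gauge, to be left alone: loose round base 52 mm in diameter, thin stem and an upright dial 46 mm across, 91 mm tall in all. This point is on its axis 45 mm above the bench; z up.
Things that resemble listed ones, but are neither listed nor needed, are in the scene too. What is shaped like the part that bears bearing_block_center but green is not meant.

How it is judged:
By the outcome, as a careful person would: the job done as asked, in the order asked, and still so for the second after the job is handed in, with the robot touching nothing.
It also fails if it takes over 136 s, if anything falls off the work surface, if the arm or the gripper's body presses on something with over 40 N, if the wrist force passes 120 N, or if a joint passes its speed limit or range.

## Working session

There is one attempt and no reset: what is moved stays moved. The work goes in short steps, Python scripts to look and compute and a tool call to move; the robot and the scene stay as the last step left them, time stands still between calls to the robot, and variables do not carry over. Pictures are saved under pics/ and viewed, and the job is handed in when it is done.

Besides the shell and the picture viewer there is one more tool, called in YAML: its name, and indented under it one key for each argument. drive_tool: Moves the arm, as the interface text tells. Its arguments: {"type":"object","properties":{"plan":{"type":"array","items":{"type":"object","properties":{"claw":{"type":"number"},"dp":{"type":"array","items":{"type":"number"}},"roll":{"type":"number"}}}},"force":{"type":"number"}},"required":["plan"]}

```bash
mkdir -p pics; python3 - <<'E'
from plant import bot
import cv2,numpy as np
s=bot.sense()
print({k:np.round(v,3).tolist() for k,v in s.items()})
for n in ("top","side"):
    p,d=bot.snapshot(n)
    cv2.imwrite(f"pics/{n}0.png",p[:,:,::-1]); np.savez(f"{n}0.npz",p=p,d=d)
    c=bot.camera_model(n); print(n,{k:np.round(v,4).tolist() for k,v in c.items()})
E
```

```text
{'t': 0.0, 'joint_pos': [1.3, 0.616, -0.013, 1.425, 0.008, 1.103, -0.04], 'qd': [0.0, 0.0, 0.002, 0.0, -0.001, -0.002, -0.001], 'joint_torque': [0.0, -46.921, 0.26, -17.103, 0.01, 0.01, 0.0], 'tcp_pos': [0.157, -0.63, 0.23], 'tcp_rot': [-3.139, 0.0, 0.244], 'ft_force': [-0.205, -0.504, 0.24], 'moment': [0.009, 0.014, -0.044], 'finger_gap': 0.998}
top {'fx': 374.6214, 'fy': 374.6214, 'cx': 313.1943, 'cy': 204.5075, 'dist_coeffs': [-0.0593, 0.0, 0.0, 0.0, 0.0], 'R': [[0.0266, -0.9996, 0.002], [-0.9915, -0.0266, -0.1272], [0.1272, 0.0014, -0.9919]], 't': [-0.1257, 0.5474, 0.9916]}
side {'fx': 365.3386, 'fy': 365.3386, 'cx': 318.1774, 'cy': 194.587, 'dist_coeffs': [-0.0661, 0.0, 0.0, 0.0, 0.0], 'R': [[-0.8364, -0.5481, -0.0051], [-0.266, 0.4141, -0.8705], [0.4792, -0.7267, -0.4922]], 't': [0.4027, 0.2648, 0.533]}
```

View pics/top0.png

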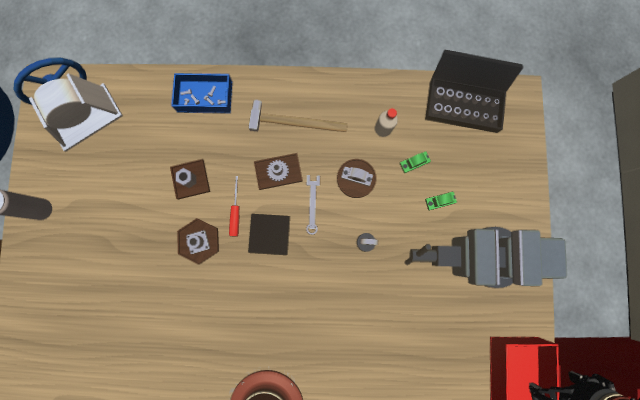

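View pics/side0.png

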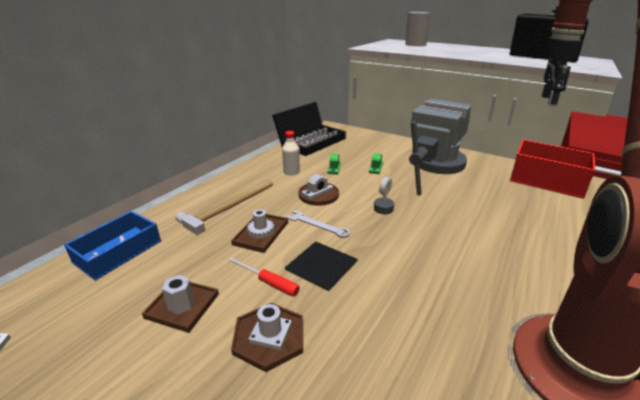

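Top view: the hex nut stands in the square tray (190,178), the gear in the oblong (278,170), the bearing in the round (356,178) and the hub in the hexagonal (198,241). The mat is at (269,234), the gauge at (367,242), and the green look-alikes at (415,162) and (440,200). Next I measure.

```bash
cat > h.py <<'E'
from plant import bot
import cv2,numpy as np
def ray(c,uv):
    K=np.array([[c['fx'],0,c['cx']],[0,c['fy'],c['cy']],[0,0,1]])
    n=cv2.undistortPoints(np.array(uv,float).reshape(-1,1,2),K,np.array(c['dist_coeffs'],float)).reshape(-1,2)
    return np.c_[n,np.ones(len(n))]
def toplane(c,uv,z):
    R=np.array(c['R']);t=np.array(c['t']); r=ray(c,uv)@R; o=-R.T@t
    return o+r*((z-o[2])/r[:,2])[:,None]
def cloud(c,d):
    v,u=np.mgrid[0:400,0:640]
    P=ray(c,np.c_[u.ravel(),v.ravel()])*d.reshape(-1,1)
    return ((P-np.array(c['t']))@np.array(c['R'])).reshape(400,640,3)
def project(c,X):
    K=np.array([[c['fx'],0,c['cx']],[0,c['fy'],c['cy']],[0,0,1]])
    return cv2.projectPoints(np.array(X,float).reshape(-1,1,3),cv2.Rodrigues(np.array(c['R']))[0],np.array(c['t'],float),K,np.array(c['dist_coeffs'],float))[0].reshape(-1,2)
E
python3 - <<'E'
from h import *
f=np.load('top0.npz');p,d=f['p'],f['d'];c=bot.camera_model('top')
W=cloud(c,d)
hsv=cv2.cvtColor(p,cv2.COLOR_RGB2HSV)
cv2.imwrite('pics/topcrop.png',cv2.resize(p[130:280,150:410,::-1],None,fx=3,fy=3,interpolation=cv2.INTER_CUBIC))
# trays: dark pixels in tray region
reg={'sq':(190,178),'obl':(278,170),'rnd':(356,178),'hex':(198,241),'mat':(269,234)}
val=p.max(2).astype(int)
for n,(u,v) in reg.items():
    roi=np.zeros((400,640),np.uint8); roi[v-30:v+30,u-30:u+30]=1
    m=((val<110)&(roi>0)).astype(np.uint8)
    m=cv2.morphologyEx(m,cv2.MORPH_CLOSE,np.ones((3,3)))
    cs=cv2.findContours(m,cv2.RETR_EXTERNAL,cv2.CHAIN_APPROX_NONE)[0]
    k=max(cs,key=cv2.contourArea)
    k=cv2.convexHull(k)
    z=.008 if n=='mat' else .014
    q=toplane(c,k.reshape(-1,2),z)[:,:2].astype(np.float32)
    r=cv2.minAreaRect(q); cc=cv2.minEnclosingCircle(q)
    print(n,'rect',np.round(r[0],4),np.round(r[1],4),round(r[2],1),'circ',np.round(cc[0],4),round(cc[1],4), 'r',np.hypot(*r[0]).round(3))
    if n!='mat':
        sel=(roi>0)&(W[...,2]>.04)&(W[...,2]<.065)
        P=W[sel]; rr=cv2.minAreaRect(P[:,:2].astype(np.float32)); print('   part top',len(P),np.round(np.median(P[:,2]),4),np.round(rr[0],4),np.round(rr[1],4),round(rr[2],1))
roi=W[225:255,350:385].reshape(-1,3); P=roi[roi[:,2]>.05];print('gauge',P.mean(0) if len(P) else 0, P.max(0) if len(P) else 0)
print('bench z',np.median(W[215:225,280:300,2]))
E
```

```text
sq rect [0.617  0.2414] [0.0978 0.0982] 15.6 circ [0.6171 0.2425] 0.0675 r 0.663
   part top 226 0.0574 [0.617  0.2451] [0.047  0.0403] 65.3
obl rect [ 0.6462 -0.0077] [0.0841 0.1234] 13.0 circ [ 0.6465 -0.0077] 0.0735 r 0.646
   part top 105 0.0575 [ 0.6478 -0.0086] [0.0293 0.0282] 21.5
rnd rect [ 0.6324 -0.2301] [0.1095 0.1077] 1.0 circ [ 0.6324 -0.2296] 0.056 r 0.673
   part top 189 0.0534 [ 0.6374 -0.2326] [0.0501 0.028 ] 72.8
hex rect [0.443  0.2069] [0.123  0.1142] 6.6 circ [0.4428 0.2079] 0.0648 r 0.489
   part top 153 0.0571 [0.4398 0.2062] [0.0333 0.0336] 43.1
mat rect [0.4682 0.0104] [0.1101 0.1103] 88.1 circ [0.4678 0.0109] 0.0757 r 0.468
gauge [ 0.45125439 -0.25178537  0.12086899] [ 0.46089969 -0.11243639  1.05342109]
bench z 0.0026152175646945853
```

View pics/topcrop.png

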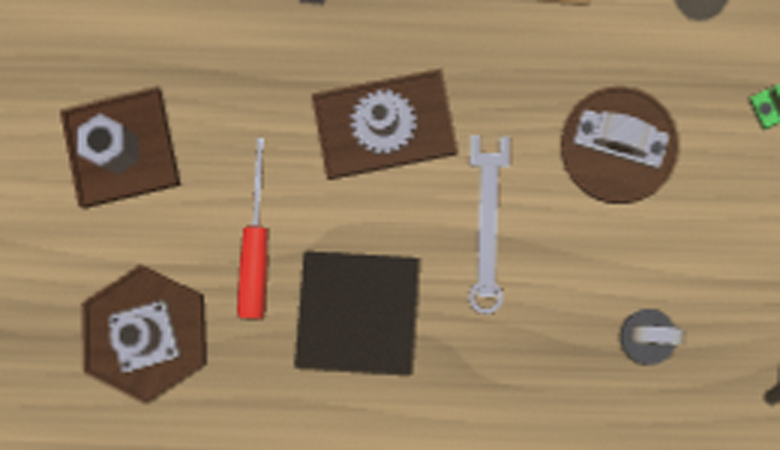

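```bash
cat >> h.py <<'E'
def go(x,y,z,yaw=None):
    """dp (cm, tool axes) and roll (deg) from the measured pose to the target"""
    from scipy.spatial.transform import Rotation as Ro
    s=bot.sense(); R=Ro.from_euler('xyz',s['tcp_rot']).as_matrix()
    dp=R.T@(np.array([x,y,z])-s['tcp_pos'])*100
    w=np.arctan2(R[1,0],R[0,0])
    r=0 if yaw is None else -np.degrees((yaw-w+np.pi/2)%np.pi-np.pi/2)
    print('dp',dp.round(2),'roll',round(float(r),1),'(other',round(float(r-180*np.sign(r)),1),') yaw now',round(float(w),3),'j7',round(s['joint_pos'][6],3),'t',round(s['t'],2),'tcp',np.round(s['tcp_pos'],4))
E
python3 - <<'E'
from h import *
f=np.load('top0.npz');p,d=f['p'],f['d'];c=bot.camera_model('top')
W=cloud(c,d)
R=W[225:290,400:570].reshape(-1,3); R=R[R[:,2]>.03]; print('vise',R.min(0),R.max(0))
g=W[225:255,350:385].reshape(-1,3); g=g[(g[:,2]>.07)&(g[:,2]<.12)]; print('gauge',g.mean(0),g.max(0))
go(.157,-.631,.33); go(.44,-.55,.33);go(.6,-.3,.33);go(.46,.1,.3)
E
```

```text
vise [ 0.33519226 -0.73930148  0.03001481] [ 0.50195195 -0.11243639  1.05342109]
gauge [ 0.45260188 -0.2573528   0.08512616] [ 0.46089969 -0.23791949  0.09353363]
dp [ 0.01  0.07 -9.98] roll 0.0 (other 0.0 ) yaw now 0.244 j7 -0.04 t 0.1 tcp [ 0.1567 -0.6301  0.2302]
dp [29.43 -0.96 -9.98] roll 0.0 (other 0.0 ) yaw now 0.244 j7 -0.04 t 0.1 tcp [ 0.1567 -0.6301  0.2302]
dp [ 50.99 -21.36  -9.93] roll 0.0 (other 0.0 ) yaw now 0.244 j7 -0.04 t 0.1 tcp [ 0.1567 -0.6301  0.2302]
dp [ 47.06 -63.55  -6.83] roll 0.0 (other 0.0 ) yaw now 0.244 j7 -0.04 t 0.1 tcp [ 0.1567 -0.6301  0.2302]
```

```bash
python3 - <<'E'
from h import *
f=np.load('top0.npz');d=f['d'];W=cloud(bot.camera_model('top'),d)
R=W[225:290,400:570].reshape(-1,3); R=R[(R[:,2]>.03)&(d[225:290,400:570].ravel()>0)]; print(np.percentile(R,[1,50,99,99.9],axis=0))
E
```

```text
[[ 0.35656047 -0.73139692  0.03160985]
 [ 0.41946893 -0.58210229  0.17140642]
 [ 0.48304629 -0.36513324  0.20243524]
 [ 0.49663153 -0.35865552  0.20575357]]
```

drive_tool:
  plan:
    - {"claw":1,"dp":[0,0,-4],"roll":0}
    - {"claw":1,"dp":[0,0,-8],"roll":0}
    - {"claw":1,"dp":[0,0,-12],"roll":0}
    - {"claw":1,"dp":[0,0,-15],"roll":0}
  force: 40

```text
t: 0.43
tcp_pos: [0.157, -0.631, 0.3846]
tcp_rot: [3.139, -0.0, 0.244]
ft_force: [-0.7, -0.4, 0.2]
finger_gap: 1.001
```

drive_tool:
  plan:
    - {"claw":1,"dp":[4,-1,0],"roll":-5}
    - {"claw":1,"dp":[8,-2,0],"roll":-10}
    - {"claw":1,"dp":[12,-3,0],"roll":-15}
    - {"claw":1,"dp":[16,-4,0],"roll":-20}
    - {"claw":1,"dp":[20,-5,0],"roll":-25}

```text
t: 0.85
tcp_pos: [0.3402, -0.5326, 0.3809]
tcp_rot: [-3.141, -0.0, 0.684]
ft_force: [-0.3, -0.8, -0.3]
finger_gap: 1.003
```

```bash
python3 - <<'E'
from h import *
go(.46,-.40,.38,.9);go(.5,.0,.3,1.6);go(.42,.2,.25,1.6)
E
```

```text
dp [17.67 -2.7   0.1 ] roll -12.4 (other 167.6 ) yaw now 0.684 j7 0.027 t 0.85 tcp [ 0.3402 -0.5326  0.3809]
dp [ 46.05 -31.16   8.13] roll -52.5 (other 127.5 ) yaw now 0.684 j7 0.027 t 0.85 tcp [ 0.3402 -0.5326  0.3809]
dp [ 52.49 -51.71  13.15] roll -52.5 (other 127.5 ) yaw now 0.684 j7 0.027 t 0.85 tcp [ 0.3402 -0.5326  0.3809]
```

drive_tool:
  plan:
    - {"claw":1,"dp":[3.3,-2.3,0],"roll":-5}
    - {"claw":1,"dp":[6.6,-4.6,0],"roll":-10}
    - {"claw":1,"dp":[9.9,-6.9,0],"roll":-15}
    - {"claw":1,"dp":[13.2,-9.2,0],"roll":-20}
    - {"claw":1,"dp":[16.5,-11.5,0],"roll":-25}

```text
t: 1.27
tcp_pos: [0.3949, -0.3386, 0.3808]
tcp_rot: [-3.14, -0.0, 1.121]
ft_force: [0.6, -0.7, 0.2]
finger_gap: 0.997
```

```bash
python3 - <<'E'
from h import *
go(.5,.0,.3,1.6);go(.42,.2,.25,1.6)
E
```

```text
dp [35.06 -5.25  8.09] roll -27.5 (other 152.5 ) yaw now 1.121 j7 0.122 t 1.27 tcp [ 0.3949 -0.3386  0.3808]
dp [ 49.59 -21.15  13.11] roll -27.5 (other 152.5 ) yaw now 1.121 j7 0.122 t 1.27 tcp [ 0.3949 -0.3386  0.3808]
```

drive_tool:
  plan:
    - {"claw":1,"dp":[4,-0.5,0.6],"roll":-6}
    - {"claw":1,"dp":[8,-1,1.2],"roll":-12}
    - {"claw":1,"dp":[12,-1.5,1.8],"roll":-18}
    - {"claw":1,"dp":[16,-2,2.4],"roll":-24}
    - {"claw":1,"dp":[20,-2.5,3],"roll":-27.5}

```text
t: 1.68
tcp_pos: [0.46, -0.1483, 0.3509]
tcp_rot: [-3.141, 0.0, 1.601]
ft_force: [0.6, -0.3, -0.1]
finger_gap: 1.0
```

```bash
python3 - <<'E'
from h import *
go(.42,.2,.25,1.6); go(.42,.12,.3,1.6)
p,d=bot.snapshot('wrist'); cv2.imwrite('pics/w0.png',p[:,:,::-1])
c=bot.camera_model('wrist'); R=np.array(c['R']); print(R.round(2),(-R.T@c['t']).round(3),c['fx'],c['dist_coeffs'])
E
```

```text
dp [34.93 -2.96 10.09] roll 0.0 (other -180.0 ) yaw now 1.601 j7 0.148 t 1.68 tcp [ 0.46   -0.1483  0.3509]
dp [26.94 -3.2   5.09] roll 0.0 (other -180.0 ) yaw now 1.601 j7 0.148 t 1.68 tcp [ 0.46   -0.1483  0.3509]
[[ 1.    0.05 -0.  ]
 [ 0.04 -0.96  0.28]
 [ 0.01 -0.28 -0.96]] [ 0.458 -0.066  0.493] 327.3219607577026 [-0.06373561  0.          0.          0.          0.        ]
```

View pics/w0.png

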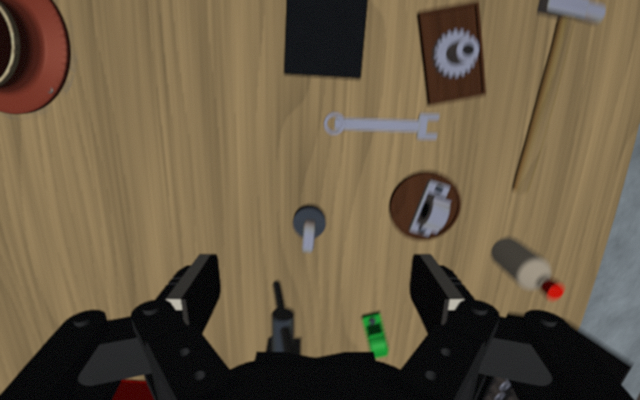

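drive_tool:
  plan:
    - {"claw":1,"dp":[4,-0.2,0],"roll":0}
    - {"claw":1,"dp":[8,-0.4,0],"roll":0}
    - {"claw":1,"dp":[12,-0.6,0],"roll":0}
    - {"claw":1,"dp":[16,-1,0],"roll":0}
    - {"claw":1,"dp":[20,-1.5,0],"roll":0}

```text
t: 2.15
tcp_pos: [0.4394, 0.0509, 0.3512]
tcp_rot: [-3.141, 0.0, 1.595]
ft_force: [0.6, -0.1, 0.1]
finger_gap: 1.003
```

drive_tool:
  plan:
    - {"claw":1,"dp":[4,-0.1,1],"roll":0}
    - {"claw":1,"dp":[8,-0.2,2],"roll":0}
    - {"claw":1,"dp":[12,-0.3,4],"roll":0}
    - {"claw":1,"dp":[15.4,-0.5,7],"roll":0}
    - {"claw":1,"dp":[15.4,-0.5,11],"roll":0}

```text
t: 2.57
tcp_pos: [0.4313, 0.2114, 0.2463]
tcp_rot: [3.134, -0.009, 1.605]
ft_force: [1.4, 0.9, 0.2]
finger_gap: 0.997
```

```bash
python3 - <<'E'
from h import *
go(.44,.206,.2,1.6)
c=bot.camera_model('wrist');p,d=bot.snapshot('wrist'); cv2.imwrite('pics/w1.png',p[:,:,::-1])
np.savez('w1.npz',p=p,d=d,c=np.array([c],dtype=object))
E
```

```text
dp [-0.61  0.82  4.63] roll 0.3 (other -179.7 ) yaw now 1.605 j7 -0.759 t 2.57 tcp [0.4313 0.2114 0.2463]
```

View pics/w1.png

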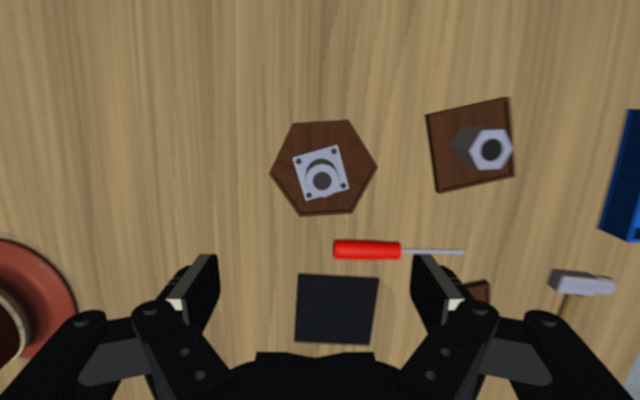

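```bash
cat >> h.py <<'E'
def shot(tag,cam='wrist'):
    c=bot.camera_model(cam);p,d=bot.snapshot(cam); cv2.imwrite(f'pics/{tag}.png',p[:,:,::-1])
    np.savez(f'{tag}.npz',p=p,d=d,c=np.array([c],dtype=object)); return c,p,d
def load(tag):
    f=np.load(f'{tag}.npz',allow_pickle=True); return f['c'][0],f['p'],f['d']
def tray(c,p,u,v,r,z=.014,thr=110):
    roi=np.zeros((400,640),np.uint8); roi[max(0,v-r):v+r,max(0,u-r):u+r]=1
    m=((p.max(2).astype(int)<thr)&(roi>0)).astype(np.uint8)
    cs=cv2.findContours(m,cv2.RETR_EXTERNAL,cv2.CHAIN_APPROX_NONE)[0]
    k=cv2.convexHull(max(cs,key=cv2.contourArea))
    q=toplane(c,k.reshape(-1,2),z)[:,:2].astype(np.float32)
    return q
def rect(q):
    r=cv2.minAreaRect(q.astype(np.float32)); return np.round(r[0],4),np.round(r[1],4),round(r[2],1)
def steelmask(p,u,v,r,lo=120):
    hsv=cv2.cvtColor(p,cv2.COLOR_RGB2HSV); m=((hsv[...,1]<60)&(hsv[...,2]>lo)).astype(np.uint8)
    roi=np.zeros_like(m); roi[max(0,v-r):v+r,max(0,u-r):u+r]=1
    return m*roi
E
python3 - <<'E'
from h import *
c,p,d=load('w1');W=cloud(c,d)
print('bench',np.median(W[50:90,300:340,2]))
print('hextray',rect(tray(c,p,323,168,58))); print('sqtray',rect(tray(c,p,470,145,52)))
for n,u,v in(('hub',321,172),('nut',490,149)):
    m=steelmask(p,u,v,34); 
    cs=cv2.findContours(m,cv2.RETR_EXTERNAL,cv2.CHAIN_APPROX_NONE)[0];k=max(cs,key=cv2.contourArea).reshape(-1,2)
    P=W[m>0];print(n,'cloud z',np.percentile(P[:,2],[5,50,95]).round(4)); T=P[P[:,2]>.05]; print('  top',rect(T[:,:2]),len(T))
    for z in(.02,.058): print('  ',z,rect(toplane(c,k,z)[:,:2]))
cv2.imwrite('pics/w1c.png',cv2.resize(p[90:230,250:530,::-1],None,fx=2.8,fy=2.8,interpolation=cv2.INTER_CUBIC))
E
```

```text
bench -0.0009185216390735709
hextray (array([0.4405, 0.2097]), array([0.125 , 0.1117]), 6.2)
sqtray (array([0.6125, 0.2437]), array([0.0989, 0.096 ]), 15.1)
hub cloud z [0.0178 0.0198 0.058 ]
  top (array([0.4406, 0.2352]), array([0.0927, 0.0347]), 85.9) 614
   0.02 (array([0.4387, 0.206 ]), array([0.0527, 0.0542]), 18.0)
   0.058 (array([0.4374, 0.2139]), array([0.0473, 0.0486]), 18.0)
nut cloud z [0.0548 0.0568 0.058 ]
  top (array([0.531 , 0.2523]), array([0.0427, 0.2133]), 85.1) 903
   0.02 (array([0.6332, 0.2413]), array([0.05  , 0.0464]), 60.8)
   0.058 (array([0.6119, 0.2456]), array([0.0448, 0.0416]), 60.8)
```

View pics/w1c.png

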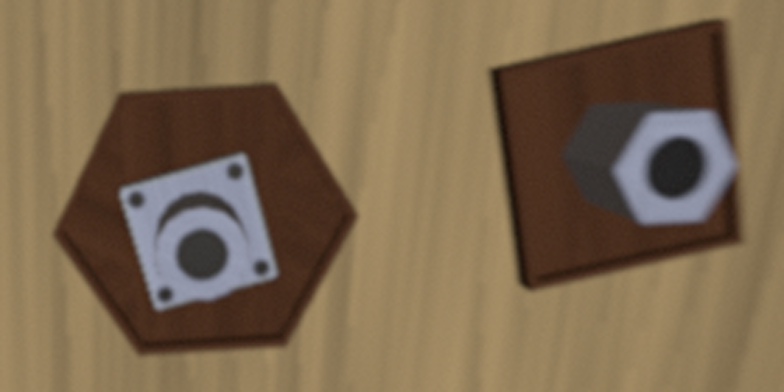

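drive_tool:
  plan:
    - {"claw":1,"dp":[-0.6,0.8,3],"roll":0}
    - {"claw":1,"dp":[-0.6,0.8,7],"roll":0}
    - {"claw":1,"dp":[-0.6,0.8,11],"roll":0}
    - {"claw":1,"dp":[-0.6,0.8,14],"roll":0}
    - {"claw":1,"dp":[-0.6,0.8,14],"roll":0}

```text
t: 3.03
tcp_pos: [0.4362, 0.1937, 0.0996]
tcp_rot: [-3.131, 0.006, 1.595]
ft_force: [-0.8, 0.3, 0.3]
finger_gap: 1.001
```

```bash
python3 - <<'E'
from h import *
go(.439,.206,.03,1.6)
shot('w2')
E
```

```text
dp [1.27 0.39 6.95] roll -0.3 (other 179.7 ) yaw now 1.595 j7 -0.909 t 3.03 tcp [0.4362 0.1937 0.0996]
```

View pics/w2.png

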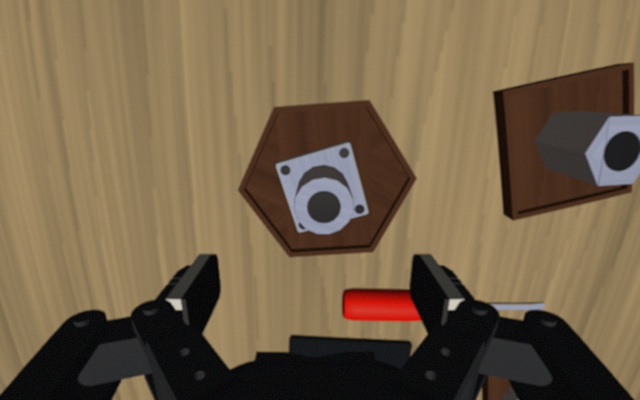

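```bash
python3 - <<'E'
from h import *
go(.439,.206,.03,1.6)
c,p,d=load('w2')
for n,u,v in(('hub',321,190),):
    m=steelmask(p,u,v,50); 
    cs=cv2.findContours(m,cv2.RETR_EXTERNAL,cv2.CHAIN_APPROX_NONE)[0];k=max(cs,key=cv2.contourArea).reshape(-1,2)
    for z in(.02,.058): print('  ',z,rect(toplane(c,k,z)[:,:2]))
    cs=cv2.findContours((p.max(2)<85).astype(np.uint8)[185:230,300:350].copy(),cv2.RETR_EXTERNAL,cv2.CHAIN_APPROX_NONE)[0];k=max(cs,key=cv2.contourArea).reshape(-1,2)+[300,185]
    print(k.mean(0),'bore',rect(toplane(c,k,.058)[:,:2]))
print('hextray',rect(tray(c,p,326,175,90)))
E
```

```text
dp [1.1  0.18 7.23] roll -0.3 (other 179.7 ) yaw now 1.596 j7 -0.908 t 3.08 tcp [0.4379 0.1952 0.1024]
   0.02 (array([0.4402, 0.2033]), array([0.0529, 0.0599]), 18.1)
   0.058 (array([0.4393, 0.2143]), array([0.0438, 0.0496]), 18.1)
[323.46590909 206.55681818] bore (array([0.4393, 0.2062]), array([0.0183, 0.018 ]), 1.6)
hextray (array([0.4417, 0.2088]), array([0.1275, 0.1115]), 65.5)
```

drive_tool:
  plan:
    - {"claw":1,"dp":[1.1,0.2,1],"roll":0}
    - {"claw":1,"dp":[1.1,0.2,3.5],"roll":0}
    - {"claw":1,"dp":[1.1,0.2,5],"roll":0}
    - {"claw":1,"dp":[1.1,0.2,5],"roll":0}
    - {"claw":1,"dp":[1.1,0.2,5],"roll":0}

```text
t: 3.5
tcp_pos: [0.4423, 0.2085, 0.056]
tcp_rot: [3.139, -0.001, 1.596]
ft_force: [-0.3, -0.1, -0.1]
finger_gap: 1.001
```

```bash
python3 - <<'E'
from h import *
go(.4393,.206,.03,1.6)
E
```

```text
dp [-0.24 -0.31  2.6 ] roll -0.2 (other 179.8 ) yaw now 1.596 j7 -0.987 t 3.5 tcp [0.4423 0.2085 0.056 ]
```

drive_tool:
  plan:
    - {"claw":1,"dp":[-0.2,-0.3,1],"roll":0}
    - {"claw":1,"dp":[-0.2,-0.3,2.6],"roll":0}
    - {"claw":1,"dp":[-0.2,-0.3,2.6],"roll":0}
    - {"claw":1,"dp":[-0.2,-0.3,2.6],"roll":0}
    - {"claw":1,"dp":[-0.2,-0.3,2.6],"roll":0}

```text
t: 3.92
tcp_pos: [0.4393, 0.2067, 0.0299]
tcp_rot: [3.139, -0.001, 1.596]
ft_force: [-0.1, 0.1, -0.8]
finger_gap: 0.996
```

drive_tool:
  plan:
    - {"claw":0.6,"dp":[0,0,0],"roll":0}
    - {"claw":0.45,"dp":[0,0,0],"roll":0}
    - {"claw":0.2,"dp":[0,0,0],"roll":0}
    - {"claw":0.2,"dp":[0,0,0],"roll":0}
    - {"claw":0.2,"dp":[0,0,0],"roll":0}
  force: 50

```text
t: 4.33
tcp_pos: [0.4392, 0.2065, 0.0291]
tcp_rot: [3.139, -0.001, 1.596]
ft_force: [0.7, 0.4, 4.9]
finger_gap: 0.399
```

drive_tool:
  plan:
    - {"claw":0.1,"dp":[0,0,0],"roll":0}
    - {"claw":0.1,"dp":[0,0,0],"roll":0}
    - {"claw":0.1,"dp":[0,0,0],"roll":0}
    - {"claw":0.1,"dp":[0,0,0],"roll":0}

```text
t: 4.67
tcp_pos: [0.4392, 0.2065, 0.0291]
tcp_rot: [3.139, -0.001, 1.596]
ft_force: [1.1, -1.3, 6.0]
finger_gap: 0.406
```

```bash
python3 - <<'E'
from h import *
go(.468,.0105,.16,1.6)
E
```

```text
dp [-19.66   2.41 -13.1 ] roll -0.2 (other 179.8 ) yaw now 1.596 j7 -1.025 t 4.67 tcp [0.4392 0.2065 0.0291]
```

drive_tool:
  plan:
    - {"claw":0.1,"dp":[0,0,-1],"roll":0}
    - {"claw":0.1,"dp":[0,0,-3],"roll":0}
    - {"claw":0.1,"dp":[0,0,-6],"roll":0}
    - {"claw":0.1,"dp":[0,0,-9],"roll":0}
    - {"claw":0.1,"dp":[0,0,-9],"roll":0}

```text
t: 5.08
tcp_pos: [0.4401, 0.208, 0.1229]
tcp_rot: [3.134, -0.004, 1.597]
ft_force: [0.4, 1.3, -3.2]
finger_gap: 0.411
```

drive_tool:
  plan:
    - {"claw":0.1,"dp":[-3,0.4,0],"roll":0}
    - {"claw":0.1,"dp":[-7,0.8,0],"roll":0}
    - {"claw":0.1,"dp":[-11,1.2,0],"roll":0}
    - {"claw":0.1,"dp":[-15,1.8,0],"roll":0}
    - {"claw":0.1,"dp":[-17,2.2,0],"roll":0}

```text
t: 5.5
tcp_pos: [0.4629, 0.03, 0.1171]
tcp_rot: [-3.137, 0.005, 1.59]
ft_force: [0.8, -0.3, -3.4]
finger_gap: 0.402
```

drive_tool:
  plan:
    - {"claw":0.1,"dp":[-1.3,0.1,0],"roll":0}
    - {"claw":0.1,"dp":[-2.6,0.2,0],"roll":0}
    - {"claw":0.1,"dp":[-2.6,0.2,0],"roll":0}
    - {"claw":0.1,"dp":[-2.6,0.2,0],"roll":0}
    - {"claw":0.1,"dp":[-2.6,0.2,0],"roll":0}

```text
t: 5.92
tcp_pos: [0.4665, 0.012, 0.1181]
tcp_rot: [-3.141, -0.001, 1.598]
ft_force: [0.2, -0.5, -3.3]
finger_gap: 0.405
```

```bash
python3 - <<'E'
from h import *
go(.468,.0105,.03,1.6)
c,p,d=shot('w3')
E
```

```text
dp [-0.17  0.15  8.81] roll -0.1 (other 179.9 ) yaw now 1.598 j7 -0.526 t 5.92 tcp [0.4665 0.012  0.1181]
```

View pics/w3.png

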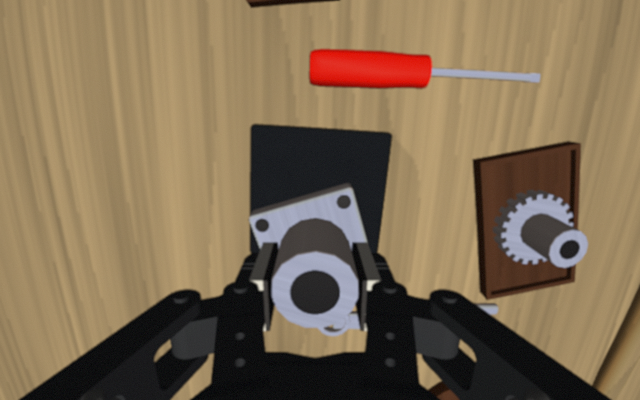

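drive_tool:
  plan:
    - {"claw":0.1,"dp":[-0.2,0.15,3.5],"roll":0}
    - {"claw":0.1,"dp":[-0.2,0.15,7],"roll":0}
    - {"claw":0.1,"dp":[-0.2,0.15,8],"roll":0}
    - {"claw":0.1,"dp":[-0.2,0.15,8.5],"roll":0}
    - {"claw":0.1,"dp":[-0.2,0.15,8.5],"roll":0}

```text
t: 6.38
tcp_pos: [0.4681, 0.0103, 0.0325]
tcp_rot: [-3.14, -0.001, 1.599]
ft_force: [0.1, 0.2, -2.5]
finger_gap: 0.403
```

drive_tool:
  plan:
    - {"claw":0.1,"dp":[0,0,0.2],"roll":0}
    - {"claw":0.1,"dp":[0,0,0.4],"roll":0}
    - {"claw":0.1,"dp":[0,0,0.4],"roll":0}

```text
t: 6.63
tcp_pos: [0.4693, 0.0092, 0.03]
tcp_rot: [3.14, -0.0, 1.597]
ft_force: [-0.2, -0.3, -4.0]
finger_gap: 0.408
```

drive_tool:
  plan:
    - {"claw":0.1,"dp":[0,0,0.1],"roll":0}
    - {"claw":0.1,"dp":[0,0,0.1],"roll":0}
    - {"claw":0.1,"dp":[0,0,0.1],"roll":0}

```text
t: 6.88
tcp_pos: [0.4693, 0.0089, 0.0291]
tcp_rot: [3.14, 0.0, 1.596]
ft_force: [-1.6, -0.1, 3.1]
finger_gap: 0.407
```

Contact. Release gently, then rise.

drive_tool:
  plan:
    - {"claw":0.5,"dp":[0,0,0],"roll":0}
    - {"claw":0.7,"dp":[0,0,0],"roll":0}
    - {"claw":1,"dp":[0,0,0],"roll":0}
    - {"claw":1,"dp":[0,0,0],"roll":0}
    - {"claw":1,"dp":[0,0,-1],"roll":0}

```text
t: 7.3
tcp_pos: [0.4676, 0.0088, 0.0372]
tcp_rot: [-3.139, 0.0, 1.597]
ft_force: [-0.5, -0.3, -0.1]
finger_gap: 0.994
```

drive_tool:
  plan:
    - {"claw":1,"dp":[0,0,-3],"roll":0}
    - {"claw":1,"dp":[0,0,-7],"roll":0}
    - {"claw":1,"dp":[0,0,-11],"roll":0}
    - {"claw":1,"dp":[0,0,-15],"roll":0}
    - {"claw":1,"dp":[0,0,-15],"roll":0}

```text
t: 7.72
tcp_pos: [0.4731, 0.0102, 0.195]
tcp_rot: [3.127, -0.001, 1.596]
ft_force: [0.7, 0.4, -0.6]
finger_gap: 0.997
```

```bash
python3 - <<'E'
from h import *
go(.614,.242,.18,1.6)
c,p,d=shot('t1','top')
p=p[130:280,150:410]
cv2.imwrite('pics/t1c.png',cv2.resize(p[...,::-1],None,fx=3,fy=3,interpolation=cv2.INTER_CUBIC))
E
```

```text
dp [22.81 14.66  1.73] roll -0.2 (other 179.8 ) yaw now 1.596 j7 -0.429 t 7.72 tcp [0.4731 0.0102 0.195 ]
```

View pics/t1c.png

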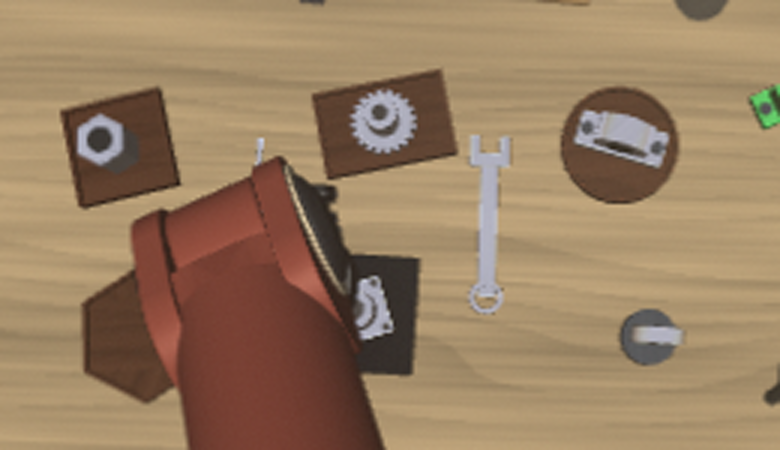

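drive_tool:
  plan:
    - {"claw":1,"dp":[3.3,2.1,0],"roll":-6}
    - {"claw":1,"dp":[6.6,4.2,0],"roll":-12}
    - {"claw":1,"dp":[9.9,6.3,0],"roll":-18}
    - {"claw":1,"dp":[13.2,8.4,0],"roll":-24}
    - {"claw":1,"dp":[16.5,10.5,0],"roll":-29}

```text
t: 8.18
tcp_pos: [0.5694, 0.1774, 0.1867]
tcp_rot: [-3.139, 0.0, 2.107]
ft_force: [-0.2, 0.3, -0.3]
finger_gap: 0.994
```

```bash
python3 - <<'E'
from h import *
go(.614,.242,.18,np.radians(120.8)); print(np.round(bot.sense()['joint_pos'],2))
E
```

```text
dp [3.28 7.14 0.65] roll -0.1 (other 179.9 ) yaw now 2.107 j7 -0.255 t 8.18 tcp [0.5694 0.1774 0.1867]
[ 0.09  0.67 -0.73  1.63  0.5   1.04 -0.25]
```

drive_tool:
  plan:
    - {"claw":1,"dp":[1.6,3.5,0.3],"roll":0}
    - {"claw":1,"dp":[3.3,7.1,0.6],"roll":0}
    - {"claw":1,"dp":[3.3,7.1,0.6],"roll":0}
    - {"claw":1,"dp":[3.3,7.1,0.6],"roll":0}
    - {"claw":1,"dp":[3.3,7.1,0.6],"roll":0}

```text
t: 8.6
tcp_pos: [0.6129, 0.2401, 0.1805]
tcp_rot: [-3.138, 0.001, 2.103]
ft_force: [-0.0, 0.5, -0.7]
finger_gap: 0.998
```

```bash
python3 - <<'E'
from h import *
go(.614,.242,.18,np.radians(120.8))
shot('w4')
E
```

```text
dp [0.11 0.19 0.05] roll -0.3 (other 179.7 ) yaw now 2.103 j7 -0.292 t 8.6 tcp [0.6129 0.2401 0.1805]
```

View pics/w4.png

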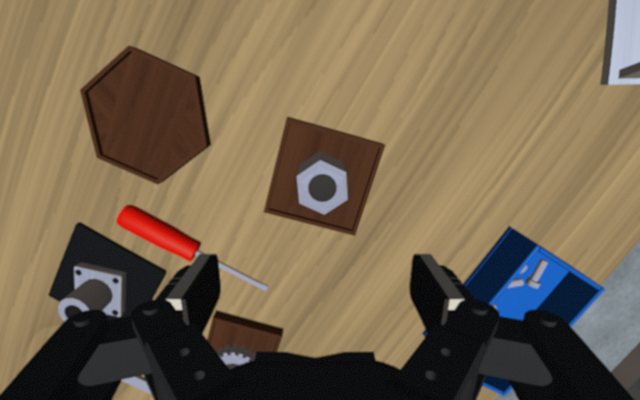

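```bash
python3 - <<'E'
from h import *
c,p,d=load('w4')
q=tray(c,p,147,113,75);print('hextray',rect(q)); print('sq',rect(tray(c,p,325,175,62)))
m=steelmask(p,322,187,30,150)
k=cv2.convexHull(max(cv2.findContours(m,cv2.RETR_EXTERNAL,cv2.CHAIN_APPROX_NONE)[0],key=cv2.contourArea)).reshape(-1,2)
q=toplane(c,k,.058)[:,:2].astype(np.float32); print('nut',rect(q))
a=cv2.approxPolyDP(q.reshape(-1,1,2),.004,True).reshape(-1,2); print(a)
e=np.roll(a,-1,0)-a; print(np.hypot(*e.T).round(3),(np.degrees(np.arctan2(e[:,1],e[:,0]))%60).round(1))
mb=((p.max(2)<90).astype(np.uint8))[173:202,306:338]
k=max(cv2.findContours(mb,cv2.RETR_EXTERNAL,cv2.CHAIN_APPROX_NONE)[0],key=cv2.contourArea).reshape(-1,2)+[306,173]
print('bore',k.mean(0),rect(toplane(c,k,.058)[:,:2]))
E
```

```text
hextray (array([0.4439, 0.2097]), array([0.1305, 0.1126]), 5.9)
sq (array([0.617 , 0.2437]), array([0.0946, 0.0962]), 15.1)
nut (array([0.6145, 0.2454]), array([0.0402, 0.045 ]), 35.2)
[[0.6010452  0.26342043]
 [0.624133   0.26644376]
 [0.63715816 0.24718921]
 [0.6276179  0.22705112]
 [0.6039258  0.22550023]
 [0.5917892  0.24342425]]
[0.023 0.023 0.022 0.024 0.022 0.022] [7.5 4.1 4.7 3.7 4.1 5.2]
bore [321.94594595 187.52702703] (array([0.6147, 0.2454]), array([0.0217, 0.0216]), 30.6)
```

```bash
python3 - <<'E'
from h import *
go(.6147,.2454,.026,np.radians(124.7))
E
```

```text
dp [ 0.48  0.49 15.51] roll -4.3 (other 175.7 ) yaw now 2.102 j7 -0.292 t 8.65 tcp [0.6132 0.2392 0.1811]
```

drive_tool:
  plan:
    - {"claw":1,"dp":[0.5,0.5,3],"roll":-4.3}
    - {"claw":1,"dp":[0.5,0.5,7],"roll":-4.3}
    - {"claw":1,"dp":[0.5,0.5,9],"roll":-4.3}
    - {"claw":1,"dp":[0.5,0.5,9],"roll":-4.3}
    - {"claw":1,"dp":[0.5,0.5,9],"roll":-4.3}

```text
t: 9.07
tcp_pos: [0.6153, 0.2456, 0.0918]
tcp_rot: [-3.139, 0.001, 2.176]
ft_force: [-0.5, -0.0, 0.5]
finger_gap: 1.001
```

```bash
python3 - <<'E'
from h import *
go(.6147,.2454,.026,np.radians(124.7))
E
```

```text
dp [ 0.02 -0.04  6.58] roll -0.0 (other 180.0 ) yaw now 2.176 j7 -0.294 t 9.07 tcp [0.6153 0.2456 0.0918]
```

drive_tool:
  plan:
    - {"claw":1,"dp":[0,0,3],"roll":0}
    - {"claw":1,"dp":[0,0,6],"roll":0}
    - {"claw":1,"dp":[0,0,6.6],"roll":0}
    - {"claw":1,"dp":[0,0,6.6],"roll":0}
    - {"claw":1,"dp":[0,0,6.6],"roll":0}

```text
t: 9.48
tcp_pos: [0.6169, 0.2484, 0.0287]
tcp_rot: [3.138, 0.0, 2.177]
ft_force: [-1.0, -1.0, 0.8]
finger_gap: 0.997
```

drive_tool:
  plan:
    - {"claw":0.65,"dp":[0,0,0],"roll":0}
    - {"claw":0.5,"dp":[0,0,0],"roll":0}
    - {"claw":0.3,"dp":[0,0,0],"roll":0}
    - {"claw":0.2,"dp":[0,0,0],"roll":0}
    - {"claw":0.2,"dp":[0,0,0],"roll":0}

```text
t: 9.9
tcp_pos: [0.6159, 0.248, 0.0277]
tcp_rot: [3.141, 0.001, 2.178]
ft_force: [-2.1, -1.5, 5.8]
finger_gap: 0.47
```

drive_tool:
  plan:
    - {"claw":0.2,"dp":[0,0,0],"roll":0}
    - {"claw":0.2,"dp":[0,0,0],"roll":0}
    - {"claw":0.2,"dp":[0,0,0],"roll":0}

```text
t: 10.15
tcp_pos: [0.6158, 0.248, 0.0277]
tcp_rot: [3.141, 0.001, 2.178]
ft_force: [-1.3, -1.5, 6.0]
finger_gap: 0.47
```

drive_tool:
  plan:
    - {"claw":0.2,"dp":[0,0,-1],"roll":0}
    - {"claw":0.2,"dp":[0,0,-4],"roll":0}
    - {"claw":0.2,"dp":[0,0,-8],"roll":0}
    - {"claw":0.2,"dp":[0,0,-9],"roll":0}
    - {"claw":0.2,"dp":[0,0,-9],"roll":0}

```text
t: 10.57
tcp_pos: [0.6175, 0.2497, 0.1204]
tcp_rot: [3.133, 0.0, 2.178]
ft_force: [0.4, 0.6, -3.2]
finger_gap: 0.472
```

```bash
python3 - <<'E'
from h import *
go(.4425,.209,.12,np.radians(124.7+1.5))
E
```

```text
dp [  6.64 -16.7   -0.1 ] roll -1.4 (other 178.6 ) yaw now 2.178 j7 -0.278 t 10.57 tcp [0.6175 0.2497 0.1204]
```

drive_tool:
  plan:
    - {"claw":0.2,"dp":[1.2,-3,0],"roll":-1}
    - {"claw":0.2,"dp":[2.7,-6.8,0],"roll":-1.5}
    - {"claw":0.2,"dp":[4.2,-10.5,0],"roll":-1.5}
    - {"claw":0.2,"dp":[5.6,-14,0],"roll":-1.5}
    - {"claw":0.2,"dp":[6.4,-16,0],"roll":-1.5}

```text
t: 10.98
tcp_pos: [0.441, 0.2061, 0.1142]
tcp_rot: [-3.132, -0.001, 2.206]
ft_force: [0.5, 0.2, -3.0]
finger_gap: 0.473
```

drive_tool:
  plan:
    - {"claw":0.2,"dp":[0.2,-0.7,0],"roll":0}
    - {"claw":0.2,"dp":[0.2,-0.7,0],"roll":0}
    - {"claw":0.2,"dp":[0.2,-0.7,0],"roll":0}
    - {"claw":0.2,"dp":[0.2,-0.7,0],"roll":0}

```text
t: 11.32
tcp_pos: [0.4425, 0.2069, 0.1159]
tcp_rot: [3.14, -0.0, 2.202]
ft_force: [1.1, -0.1, -3.7]
finger_gap: 0.474
```

```bash
python3 - <<'E'
from h import *
go(.4425,.209,.028,np.radians(124.7+1.5))
shot('w5')
E
```

```text
dp [0.16 0.11 8.79] roll -0.0 (other 180.0 ) yaw now 2.202 j7 -0.46 t 11.32 tcp [0.4425 0.2069 0.1159]
```

View pics/w5.png

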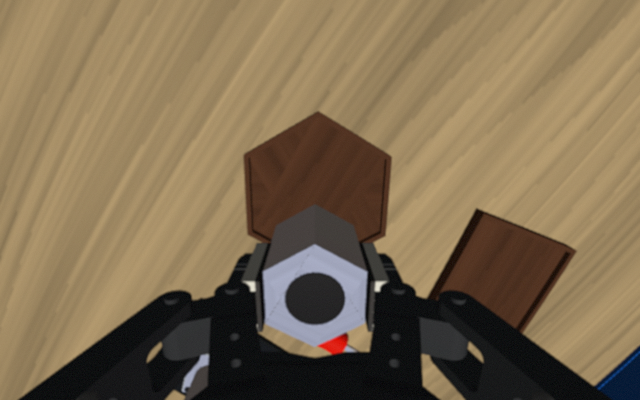

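```bash
python3 - <<'E'
from h import *
c,p,d=load('w5'); 
mb=((p.max(2)<75).astype(np.uint8))[265:332,278:353]
k=max(cv2.findContours(mb,cv2.RETR_EXTERNAL,cv2.CHAIN_APPROX_NONE)[0],key=cv2.contourArea).reshape(-1,2)+[278,265]
print('bore',k.mean(0),rect(toplane(c,k,.1465)[:,:2]))
V=toplane(c,[[318,111],[245,154],[392,156]],.014)[:,:2];print(V, np.linalg.norm(V[1]-V[2]))
# left,right,top vertices of hexagon: centre = L+R-T
print('centre',V[1]+V[2]-V[0])
e=V[1]-V[2];print(np.degrees(np.arctan2(e[1],e[0]))%60)
E
```

```text
bore [314.54545455 298.13636364] (array([0.4419, 0.2054]), array([0.0225, 0.0228]), 36.2)
[[0.40409953 0.2612883 ]
 [0.37842043 0.20390263]
 [0.46831545 0.26780197]] 0.11029160841115059
centre [0.44263635 0.2104163 ]
35.40604199966697
```

drive_tool:
  plan:
    - {"claw":0.2,"dp":[0.25,0.25,3.5],"roll":0}
    - {"claw":0.2,"dp":[0.25,0.25,7],"roll":0}
    - {"claw":0.2,"dp":[0.25,0.25,8.2],"roll":0}
    - {"claw":0.2,"dp":[0.25,0.25,8.5],"roll":0}
    - {"claw":0.2,"dp":[0.25,0.25,8.5],"roll":0}

```text
t: 11.78
tcp_pos: [0.4419, 0.2105, 0.0303]
tcp_rot: [-3.141, -0.001, 2.203]
ft_force: [0.0, 1.2, -3.0]
finger_gap: 0.475
```

drive_tool:
  plan:
    - {"claw":0.2,"dp":[0,0,0.15],"roll":0}
    - {"claw":0.2,"dp":[0,0,0.3],"roll":0}
    - {"claw":0.2,"dp":[0,0,0.3],"roll":0}

```text
t: 12.03
tcp_pos: [0.4423, 0.2105, 0.0291]
tcp_rot: [3.139, 0.0, 2.203]
ft_force: [0.4, -0.8, -3.1]
finger_gap: 0.477
```

drive_tool:
  plan:
    - {"claw":0.2,"dp":[0,0,0.1],"roll":0}
    - {"claw":0.2,"dp":[0,0,0.1],"roll":0}
    - {"claw":0.2,"dp":[0,0,0.1],"roll":0}

```text
t: 12.28
tcp_pos: [0.4416, 0.2101, 0.0277]
tcp_rot: [3.141, 0.0, 2.204]
ft_force: [-0.6, 0.2, -4.0]
finger_gap: 0.469
```

drive_tool:
  plan:
    - {"claw":0.2,"dp":[0,0,0.1],"roll":0}
    - {"claw":0.2,"dp":[0,0,0.1],"roll":0}

```text
t: 12.45
tcp_pos: [0.4416, 0.2101, 0.0276]
tcp_rot: [3.141, 0.001, 2.204]
ft_force: [-1.7, -1.8, 6.8]
finger_gap: 0.469
```

Contact at the expected height. Release, rise, and look.

drive_tool:
  plan:
    - {"claw":0.55,"dp":[0,0,0],"roll":0}
    - {"claw":0.75,"dp":[0,0,0],"roll":0}
    - {"claw":1,"dp":[0,0,0],"roll":0}
    - {"claw":1,"dp":[0,0,0],"roll":0}
    - {"claw":1,"dp":[0,0,-1],"roll":0}

```text
t: 12.87
tcp_pos: [0.4405, 0.2095, 0.0354]
tcp_rot: [-3.139, -0.0, 2.204]
ft_force: [-0.5, -0.0, 0.9]
finger_gap: 1.002
```

drive_tool:
  plan:
    - {"claw":1,"dp":[0,0,-3],"roll":0}
    - {"claw":1,"dp":[0,0,-7],"roll":0}
    - {"claw":1,"dp":[0,0,-11],"roll":0}
    - {"claw":1,"dp":[0,0,-13],"roll":0}
    - {"claw":1,"dp":[0,0,-13],"roll":0}

```text
t: 13.28
tcp_pos: [0.4436, 0.2124, 0.1715]
tcp_rot: [3.131, 0.001, 2.204]
ft_force: [0.2, 0.4, 0.0]
finger_gap: 1.0
```

```bash
python3 - <<'E'
from h import *
go(.468,.0105,.18,1.6)
shot('w6')
E
```

```text
dp [-17.72  -9.97  -0.93] roll 34.6 (other -145.4 ) yaw now 2.204 j7 -0.391 t 13.28 tcp [0.4436 0.2124 0.1715]
```

View pics/w6.png

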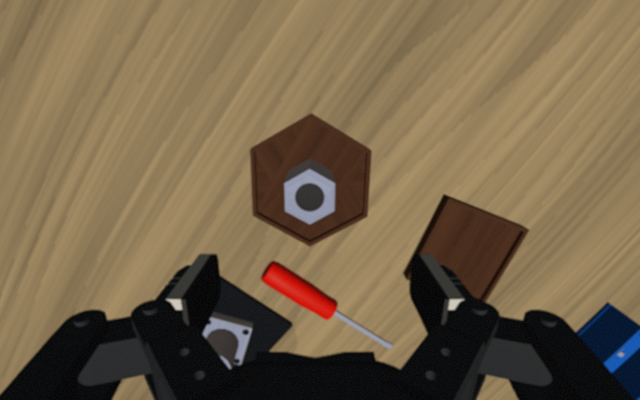

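```bash
python3 - <<'E'
from h import *
c,p,d=load('w6')
def bore(c,p,u0,u1,v0,v1,z=.058,thr=85):
    mb=((p.max(2)<thr).astype(np.uint8))[v0:v1,u0:u1]
    k=max(cv2.findContours(mb,cv2.RETR_EXTERNAL,cv2.CHAIN_APPROX_NONE)[0],key=cv2.contourArea).reshape(-1,2)+[u0,v0]
    return k.mean(0).round(1),rect(toplane(c,k,z)[:,:2])
print('bore',bore(c,p,294,327,182,212))
V=toplane(c,[[311,114],[251,150],[371,151],[311,244]],.014)[:,:2];print('centre',V[1]+V[2]-V[0],(V[0]+V[3])/2, rect(tray(c,p,311,180,72)))
m=steelmask(p,310,196,32,150)
k=cv2.convexHull(max(cv2.findContours(m,cv2.RETR_EXTERNAL,cv2.CHAIN_APPROX_NONE)[0],key=cv2.contourArea)).reshape(-1,2)
print(rect(toplane(c,k,.058)[:,:2]))
E
```

```text
bore (array([309.3, 196.8]), (array([0.4412, 0.2083]), array([0.022, 0.022]), 36.1))
centre [0.44277836 0.20835365] [0.44139509 0.2098983 ] (array([0.441 , 0.2089]), array([0.111 , 0.1269]), 35.4)
(array([0.4404, 0.2083]), array([0.0394, 0.0441]), 37.2)
```

drive_tool:
  plan:
    - {"claw":1,"dp":[-3.3,-1.8,0],"roll":7}
    - {"claw":1,"dp":[-6.6,-3.6,0],"roll":14}
    - {"claw":1,"dp":[-9.9,-5.4,0],"roll":21}
    - {"claw":1,"dp":[-13.2,-7.2,0],"roll":28}
    - {"claw":1,"dp":[-16.5,-9.2,0],"roll":34.6}

```text
t: 13.75
tcp_pos: [0.464, 0.0208, 0.1654]
tcp_rot: [-3.14, -0.0, 1.595]
ft_force: [0.5, -0.1, 0.6]
finger_gap: 0.998
```

drive_tool:
  plan:
    - {"claw":1,"dp":[-1.2,-0.2,2],"roll":0}
    - {"claw":1,"dp":[-1.2,-0.2,4],"roll":0}
    - {"claw":1,"dp":[-1.2,-0.2,4],"roll":0}
    - {"claw":1,"dp":[-1.2,-0.2,4],"roll":0}

```text
t: 14.08
tcp_pos: [0.4618, 0.0108, 0.1252]
tcp_rot: [-3.138, -0.001, 1.601]
ft_force: [0.7, 1.3, 0.2]
finger_gap: 0.997
```

```bash
python3 - <<'E'
from h import *
go(.468,.009,.03,1.6)
shot('w7')
E
```

```text
dp [-0.2   0.65  9.52] roll 0.0 (other -180.0 ) yaw now 1.601 j7 -0.532 t 14.08 tcp [0.4618 0.0108 0.1252]
```

View pics/w7.png

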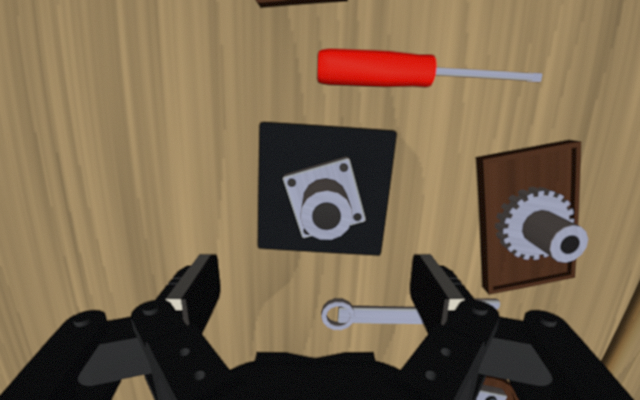

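```bash
cat >>h.py <<'E'
def bore(c,p,u0,u1,v0,v1,z=.058,thr=85):
    mb=((p.max(2)<thr).astype(np.uint8))[v0:v1,u0:u1]
    k=max(cv2.findContours(mb,cv2.RETR_EXTERNAL,cv2.CHAIN_APPROX_NONE)[0],key=cv2.contourArea).reshape(-1,2)+[u0,v0]
    return k.mean(0).round(1),rect(toplane(c,k,z)[:,:2])
E
python3 - <<'E'
from h import *
c,p,d=load('w7')
print(bore(c,p,308,346,200,234))
m=steelmask(p,325,198,50,100)
k=cv2.convexHull(max(cv2.findContours(m,cv2.RETR_EXTERNAL,cv2.CHAIN_APPROX_NONE)[0],key=cv2.contourArea)).reshape(-1,2)
print(rect(toplane(c,k,.02)[:,:2]))
V=toplane(c,[[283,180],[352,158],[365,221]],.02)[:,:2]; e=V[1]-V[0];print('centre',(V[0]+V[2])/2,np.degrees(np.arctan2(e[1],e[0])),np.hypot(*e))
print('gearbore',bore(c,p,560,580,232,256))
go(.469,.009,.03,1.6)
E
```

```text
(array([326. , 215.6]), (array([0.4679, 0.0089]), array([0.0177, 0.018 ]), 1.8))
(array([0.469 , 0.0056]), array([0.0534, 0.0614]), 18.3)
centre [0.46798375 0.00771539] 19.75984057878726 0.05567693424097548
gearbore (array([569.5, 244.1]), (array([ 0.6456, -0.0079]), array([0.0137, 0.0127]), 0.7))
dp [-0.27  0.63  9.61] roll 0.1 (other -179.9 ) yaw now 1.602 j7 -0.532 t 14.13 tcp [0.4628 0.0115 0.1262]
```

drive_tool:
  plan:
    - {"claw":1,"dp":[-0.2,0.5,2],"roll":0}
    - {"claw":1,"dp":[-0.2,0.5,5],"roll":0}
    - {"claw":1,"dp":[-0.2,0.5,6.5],"roll":0}
    - {"claw":1,"dp":[-0.2,0.5,6.5],"roll":0}
    - {"claw":1,"dp":[-0.2,0.5,6.5],"roll":0}

```text
t: 14.55
tcp_pos: [0.4685, 0.0099, 0.0617]
tcp_rot: [3.142, -0.001, 1.602]
ft_force: [0.0, 0.6, -0.0]
finger_gap: 0.999
```

```bash
python3 - <<'E'
from h import *
go(.468,.009,.03,1.6)
E
```

```text
dp [-0.09 -0.05  3.17] roll 0.1 (other -179.9 ) yaw now 1.602 j7 -0.627 t 14.55 tcp [0.4685 0.0099 0.0617]
```

drive_tool:
  plan:
    - {"claw":1,"dp":[-0.1,0,1.5],"roll":0}
    - {"claw":1,"dp":[-0.1,0,3.1],"roll":0}
    - {"claw":1,"dp":[-0.1,0,3.1],"roll":0}
    - {"claw":0.7,"dp":[-0.1,0,3.1],"roll":0}
    - {"claw":0.5,"dp":[-0.1,0,3.1],"roll":0}

```text
t: 14.97
tcp_pos: [0.4693, 0.0083, 0.0317]
tcp_rot: [3.139, -0.0, 1.6]
ft_force: [-0.3, 0.2, 0.7]
finger_gap: 0.744
```

drive_tool:
  plan:
    - {"claw":0.3,"dp":[0,0,0],"roll":0}
    - {"claw":0.1,"dp":[0,0,0],"roll":0}
    - {"claw":0.1,"dp":[0,0,0],"roll":0}
    - {"claw":0.1,"dp":[0,0,0],"roll":0}
    - {"claw":0.1,"dp":[0,0,0],"roll":0}

```text
t: 15.38
tcp_pos: [0.4692, 0.0078, 0.0315]
tcp_rot: [3.139, 0.0, 1.6]
ft_force: [0.1, -0.3, 6.1]
finger_gap: 0.403
```

drive_tool:
  plan:
    - {"claw":0.1,"dp":[0,0,0],"roll":0}
    - {"claw":0.1,"dp":[0,0,-1],"roll":0}
    - {"claw":0.1,"dp":[0,0,-4],"roll":0}
    - {"claw":0.1,"dp":[0,0,-8],"roll":0}
    - {"claw":0.1,"dp":[0,0,-9],"roll":0}

```text
t: 15.8
tcp_pos: [0.4705, 0.0085, 0.1244]
tcp_rot: [3.134, -0.001, 1.6]
ft_force: [1.6, 0.8, -2.7]
finger_gap: 0.406
```

```bash
python3 - <<'E'
from h import *
go(.616,.243,.12,1.602-np.radians(3.3))
E
```

```text
dp [23.02 15.23  0.57] roll 3.2 (other -176.8 ) yaw now 1.6 j7 -0.537 t 15.8 tcp [0.4705 0.0085 0.1244]
```

drive_tool:
  plan:
    - {"claw":0.1,"dp":[3,2,0],"roll":1}
    - {"claw":0.1,"dp":[6.3,4.2,0],"roll":2}
    - {"claw":0.1,"dp":[9.6,6.4,0],"roll":3}
    - {"claw":0.1,"dp":[12.9,8.6,0],"roll":3.2}
    - {"claw":0.1,"dp":[16.2,10.8,0],"roll":3.2}

```text
t: 16.22
tcp_pos: [0.5716, 0.1737, 0.1196]
tcp_rot: [-3.14, 0.001, 1.544]
ft_force: [1.0, 0.2, -2.9]
finger_gap: 0.398
```

drive_tool:
  plan:
    - {"claw":0.1,"dp":[3.3,2.1,0],"roll":0}
    - {"claw":0.1,"dp":[6,4,0],"roll":0}
    - {"claw":0.1,"dp":[6.6,4.5,0],"roll":0}
    - {"claw":0.1,"dp":[6.6,4.5,0],"roll":0}
    - {"claw":0.1,"dp":[6.6,4.5,0],"roll":0}

```text
t: 16.63
tcp_pos: [0.6171, 0.2365, 0.1188]
tcp_rot: [-3.139, 0.003, 1.544]
ft_force: [-0.2, -0.5, -3.1]
finger_gap: 0.408
```

```bash
python3 - <<'E'
from h import *
go(.616,.243,.0315,1.602-np.radians(3.3))
shot('w8')
E
```

```text
dp [ 0.67 -0.1   8.73] roll 0.0 (other -180.0 ) yaw now 1.544 j7 -0.793 t 16.63 tcp [0.6171 0.2365 0.1188]
```

View pics/w8.png

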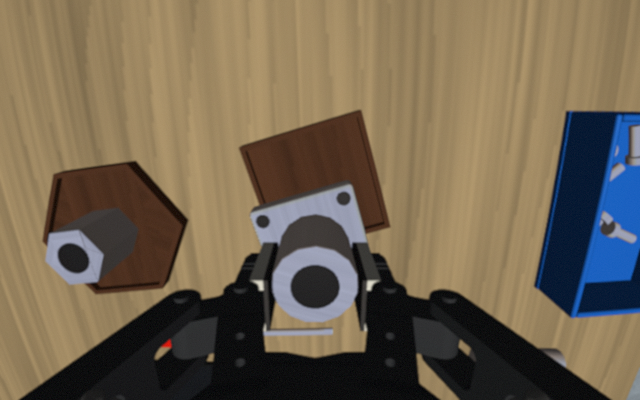

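```bash
python3 - <<'E'
from h import *
c,p,d=load('w8'); s=bot.sense()
zt=s['tcp_pos'][2]-.0235
def ang(P): e=P[1]-P[0]; return np.degrees(np.arctan2(e[1],e[0])).round(1),np.hypot(*e).round(4)
T=toplane(c,[[240,147],[359,111],[388,226]],.014)[:,:2];print('tray',ang(T),ang(T[1:]),'centre',(T[0]+T[2])/2)
P=toplane(c,[[250,212],[352,184]],zt+.012)[:,:2];print('plate',ang(P))
print(bore(c,p,285,345,255,315,zt+.05,80))
go(.616,.243,.0315)
E
```

```text
tray (np.float64(15.0), np.float64(0.0926)) (np.float64(-74.9), np.float64(0.094)) centre [0.61704161 0.24362762]
plate (np.float64(14.5), np.float64(0.052))
(array([314.7, 286.3]), (array([0.6159, 0.2377]), array([0.0189, 0.0189]), 88.6))
dp [ 0.8  -0.11  8.75] roll 0.0 (other 0.0 ) yaw now 1.543 j7 -0.793 t 16.68 tcp [0.6171 0.2353 0.119 ]
```

drive_tool:
  plan:
    - {"claw":0.1,"dp":[0.6,0.05,2],"roll":0}
    - {"claw":0.1,"dp":[0.6,0.05,4],"roll":0}
    - {"claw":0.1,"dp":[0.6,0.05,5],"roll":0}
    - {"claw":0.1,"dp":[0.6,0.05,5],"roll":0}
    - {"claw":0.1,"dp":[0.6,0.05,5],"roll":0}

```text
t: 17.1
tcp_pos: [0.6186, 0.2417, 0.0699]
tcp_rot: [-3.14, 0.002, 1.543]
ft_force: [0.1, 0.7, -2.4]
finger_gap: 0.406
```

```bash
python3 - <<'E'
from h import *
go(.617,.242,.0315)
E
```

```text
dp [ 0.03 -0.16  3.84] roll 0.0 (other 0.0 ) yaw now 1.543 j7 -0.827 t 17.1 tcp [0.6186 0.2417 0.0699]
```

drive_tool:
  plan:
    - {"claw":0.1,"dp":[0,-0.1,2],"roll":0}
    - {"claw":0.1,"dp":[0,-0.1,3.3],"roll":0}
    - {"claw":0.1,"dp":[0,-0.1,3.5],"roll":0}
    - {"claw":0.1,"dp":[0,-0.1,3.6],"roll":0}
    - {"claw":0.1,"dp":[0,-0.1,3.6],"roll":0}

```text
t: 17.52
tcp_pos: [0.6183, 0.2437, 0.0348]
tcp_rot: [3.141, -0.0, 1.544]
ft_force: [-0.2, 0.6, -2.2]
finger_gap: 0.404
```

drive_tool:
  plan:
    - {"claw":0.1,"dp":[0,0,0.1],"roll":0}
    - {"claw":0.1,"dp":[0,0,0.1],"roll":0}
    - {"claw":0.1,"dp":[0,0,0.1],"roll":0}

```text
t: 17.77
tcp_pos: [0.6183, 0.2438, 0.034]
tcp_rot: [3.141, -0.001, 1.544]
ft_force: [0.1, 1.3, -3.2]
finger_gap: 0.405
```

drive_tool:
  plan:
    - {"claw":0.1,"dp":[-0.05,0,0.15],"roll":0}
    - {"claw":0.1,"dp":[-0.05,0,0.15],"roll":0}
    - {"claw":0.1,"dp":[-0.05,0,0.15],"roll":0}

```text
t: 18.02
tcp_pos: [0.6178, 0.2429, 0.0318]
tcp_rot: [-3.141, 0.0, 1.544]
ft_force: [-0.0, 0.0, -4.3]
finger_gap: 0.406
```

drive_tool:
  plan:
    - {"claw":0.1,"dp":[0,0,0.1],"roll":0}
    - {"claw":0.1,"dp":[0,0,0.1],"roll":0}
    - {"claw":0.1,"dp":[0,0,0.1],"roll":0}

```text
t: 18.27
tcp_pos: [0.6179, 0.243, 0.0317]
tcp_rot: [3.141, 0.0, 1.544]
ft_force: [-2.9, -1.9, 4.2]
finger_gap: 0.403
```

drive_tool:
  plan:
    - {"claw":0.5,"dp":[0,0,0],"roll":0}
    - {"claw":0.7,"dp":[0,0,0],"roll":0}
    - {"claw":1,"dp":[0,0,0],"roll":0}
    - {"claw":1,"dp":[0,0,0],"roll":0}
    - {"claw":1,"dp":[0,0,-1],"roll":0}

```text
t: 18.68
tcp_pos: [0.6166, 0.2424, 0.039]
tcp_rot: [-3.138, 0.002, 1.544]
ft_force: [-0.9, -0.2, 0.2]
finger_gap: 0.996
```

drive_tool:
  plan:
    - {"claw":1,"dp":[0,0,-3],"roll":0}
    - {"claw":1,"dp":[0,0,-7],"roll":0}
    - {"claw":1,"dp":[0,0,-11],"roll":0}
    - {"claw":1,"dp":[0,0,-13],"roll":0}
    - {"claw":1,"dp":[0,0,-13],"roll":0}

```text
t: 19.1
tcp_pos: [0.6209, 0.2458, 0.1785]
tcp_rot: [3.13, -0.007, 1.544]
ft_force: [0.2, 0.2, -0.3]
finger_gap: 1.0
```

```bash
python3 - <<'E'
from h import *
go(.646,-.008,.15,1.6); print(np.round(bot.sense()['joint_pos'],2))
shot('w9')
E
```

```text
dp [-25.32   3.15   2.71] roll -3.2 (other 176.8 ) yaw now 1.544 j7 -0.771 t 19.1 tcp [0.6209 0.2458 0.1785]
[-0.11  0.74 -0.55  1.43  0.42  1.07 -0.77]
```

View pics/w9.png

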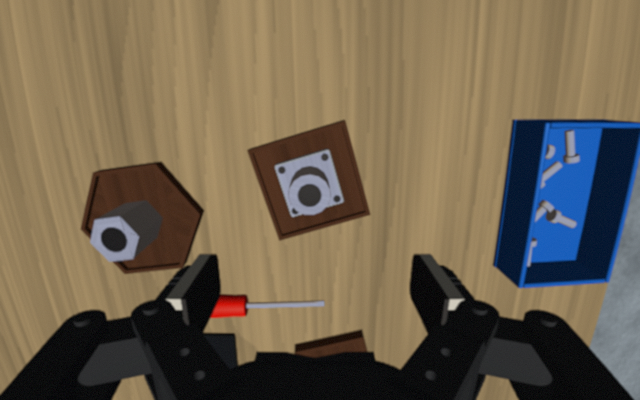

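```bash
python3 - <<'E'
from h import *
c,p,d=load('w9')
print('sq',rect(tray(c,p,309,180,68))); print(bore(c,p,296,326,180,209))
m=steelmask(p,309,183,36,100)
k=cv2.convexHull(max(cv2.findContours(m,cv2.RETR_EXTERNAL,cv2.CHAIN_APPROX_NONE)[0],key=cv2.contourArea)).reshape(-1,2)
print(rect(toplane(c,k,.02)[:,:2]))
E
```

```text
sq (array([0.6169, 0.244 ]), array([0.0951, 0.0964]), 15.1)
(array([309.1, 195. ]), (array([0.6166, 0.2437]), array([0.0173, 0.0175]), 88.3))
(array([0.6166, 0.2424]), array([0.0541, 0.0573]), 15.1)
```

drive_tool:
  plan:
    - {"claw":1,"dp":[-4,0.5,0],"roll":-1}
    - {"claw":1,"dp":[-8,1,0],"roll":-2}
    - {"claw":1,"dp":[-12,1.5,0],"roll":-3}
    - {"claw":1,"dp":[-16,2,0],"roll":-3}
    - {"claw":1,"dp":[-20,2.5,0],"roll":-3}

```text
t: 19.57
tcp_pos: [0.6366, 0.0403, 0.1695]
tcp_rot: [-3.139, 0.001, 1.597]
ft_force: [1.0, 0.4, -0.6]
finger_gap: 0.999
```

drive_tool:
  plan:
    - {"claw":1,"dp":[-4,0.5,1.5],"roll":0}
    - {"claw":1,"dp":[-5.3,0.6,3],"roll":0}
    - {"claw":1,"dp":[-5.3,0.6,4],"roll":0}
    - {"claw":1,"dp":[-5.3,0.6,4],"roll":0}
    - {"claw":1,"dp":[-5.3,0.6,4],"roll":0}

```text
t: 19.98
tcp_pos: [0.6439, -0.0082, 0.1298]
tcp_rot: [-3.139, -0.002, 1.599]
ft_force: [-0.4, 0.0, 0.4]
finger_gap: 0.995
```

```bash
python3 - <<'E'
from h import *
go(.646,-.008,.031,1.6)
shot('w10')
E
```

```text
dp [-0.01  0.24  9.88] roll -0.1 (other 179.9 ) yaw now 1.599 j7 -0.383 t 19.98 tcp [ 0.6439 -0.0082  0.1298]
```

View pics/w10.png

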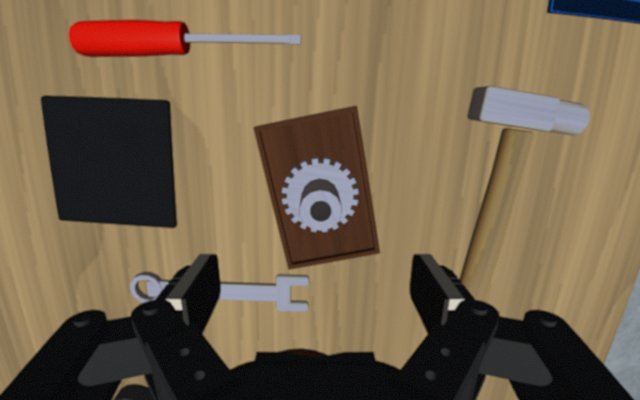

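Hub in the square tray: centre within 1 mm, angle matching. Mat empty. Next the gear.

```bash
python3 - <<'E'
from h import *
c,p,d=load('w10')
print('obl',rect(tray(c,p,316,187,85))); print(bore(c,p,306,336,202,225))
m=steelmask(p,320,195,50,120)
k=cv2.convexHull(max(cv2.findContours(m,cv2.RETR_EXTERNAL,cv2.CHAIN_APPROX_NONE)[0],key=cv2.contourArea)).reshape(-1,2)
print('disc',rect(toplane(c,k,.022)[:,:2]))
V=toplane(c,[[42,97],[169,100],[176,227],[60,218]],.008)[:,:2];print('mat',V.mean(0))
go(.6456,-.0079,.031)
E
```

```text
obl (array([ 0.6465, -0.0077]), array([0.0812, 0.1258]), 13.0)
(array([320.2, 210.7]), (array([ 0.6463, -0.0083]), array([0.0131, 0.0131]), 1.7))
disc (array([ 0.646, -0.008]), array([0.0599, 0.0595]), 1.7)
mat [0.46990943 0.0114192 ]
dp [-0.09  0.1   9.99] roll 0.0 (other 0.0 ) yaw now 1.6 j7 -0.383 t 20.03 tcp [ 0.6446 -0.0073  0.1309]
```

drive_tool:
  plan:
    - {"claw":1,"dp":[-0.1,0.15,4],"roll":0}
    - {"claw":1,"dp":[-0.1,0.15,7],"roll":0}
    - {"claw":1,"dp":[-0.1,0.15,7],"roll":0}
    - {"claw":1,"dp":[-0.1,0.15,7],"roll":0}

```text
t: 20.37
tcp_pos: [0.6457, -0.0092, 0.0605]
tcp_rot: [-3.139, -0.001, 1.599]
ft_force: [-0.0, 0.6, 1.6]
finger_gap: 1.003
```

```bash
python3 - <<'E'
from h import *
go(.646,-.008,.032)
E
```

```text
dp [0.12 0.04 2.85] roll 0.0 (other 0.0 ) yaw now 1.599 j7 -0.426 t 20.37 tcp [ 0.6457 -0.0092  0.0605]
```

drive_tool:
  plan:
    - {"claw":1,"dp":[0,0,1.5],"roll":0}
    - {"claw":1,"dp":[0,0,2.8],"roll":0}
    - {"claw":1,"dp":[0,0,2.8],"roll":0}
    - {"claw":0.7,"dp":[0,0,2.8],"roll":0}
    - {"claw":0.5,"dp":[0,0,2.8],"roll":0}

```text
t: 20.78
tcp_pos: [0.6473, -0.0108, 0.0342]
tcp_rot: [3.139, -0.0, 1.597]
ft_force: [0.2, 0.3, 0.3]
finger_gap: 0.75
```

drive_tool:
  plan:
    - {"claw":0.3,"dp":[0,0,0],"roll":0}
    - {"claw":0.1,"dp":[0,0,0],"roll":0}
    - {"claw":0.1,"dp":[0,0,0],"roll":0}
    - {"claw":0.1,"dp":[0,0,0],"roll":0}
    - {"claw":0.1,"dp":[0,0,0],"roll":0}

```text
t: 21.2
tcp_pos: [0.6474, -0.0112, 0.0339]
tcp_rot: [3.139, -0.0, 1.596]
ft_force: [0.1, 0.3, 4.7]
finger_gap: 0.335
```

drive_tool:
  plan:
    - {"claw":0.1,"dp":[0,0,0],"roll":0}
    - {"claw":0.1,"dp":[0,0,0],"roll":0}
    - {"claw":0.1,"dp":[0,0,-1],"roll":0}
    - {"claw":0.1,"dp":[0,0,-4],"roll":0}
    - {"claw":0.1,"dp":[0,0,-8],"roll":0}

```text
t: 21.62
tcp_pos: [0.6419, -0.0124, 0.1088]
tcp_rot: [-3.129, 0.001, 1.597]
ft_force: [0.5, -0.4, -3.2]
finger_gap: 0.335
```

```bash
python3 - <<'E'
from h import *
go(.469,.0105,.12)
E
```

```text
dp [  2.74 -17.24  -0.91] roll 0.0 (other 0.0 ) yaw now 1.597 j7 -0.391 t 21.62 tcp [ 0.6419 -0.0124  0.1088]
```

drive_tool:
  plan:
    - {"claw":0.1,"dp":[0.6,-3.4,-0.7],"roll":0}
    - {"claw":0.1,"dp":[1.2,-7,-0.7],"roll":0}
    - {"claw":0.1,"dp":[1.8,-10.5,-0.7],"roll":0}
    - {"claw":0.1,"dp":[2.3,-14,-0.7],"roll":0}
    - {"claw":0.1,"dp":[2.4,-17,-0.7],"roll":0}

```text
t: 22.03
tcp_pos: [0.4715, 0.0089, 0.1193]
tcp_rot: [-3.137, 0.0, 1.598]
ft_force: [0.6, -0.2, -3.4]
finger_gap: 0.332
```

drive_tool:
  plan:
    - {"claw":0.1,"dp":[0,0,0],"roll":0}
    - {"claw":0.1,"dp":[0,0,0],"roll":0}
    - {"claw":0.1,"dp":[0,0,0],"roll":0}

```text
t: 22.28
tcp_pos: [0.4762, 0.0081, 0.1199]
tcp_rot: [3.141, 0.0, 1.596]
ft_force: [0.1, -0.1, -3.2]
finger_gap: 0.332
```

```bash
python3 - <<'E'
from h import *
go(.469,.0105,.0339)
c,p,d=shot('w11'); z=bot.sense()['tcp_pos'][2]-.0339+.058
print(bore(c,p,295,345,270,320,z,80))
E
```

```text
dp [ 0.26 -0.72  8.6 ] roll 0.0 (other 0.0 ) yaw now 1.596 j7 -0.534 t 22.28 tcp [0.4762 0.0081 0.1199]
(array([314.5, 280.3]), (array([0.4748, 0.0099]), array([0.0135, 0.0112]), 1.5))
```

View pics/w11.png

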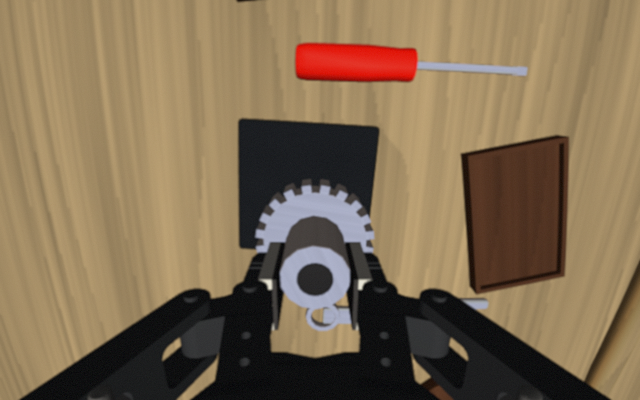

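Gear bore at (.4748,.010); it needs −6 mm in x to sit at mid-mat.

drive_tool:
  plan:
    - {"claw":0.1,"dp":[0,-0.55,3.5],"roll":0}
    - {"claw":0.1,"dp":[0,-0.55,7],"roll":0}
    - {"claw":0.1,"dp":[0,-0.55,8],"roll":0}
    - {"claw":0.1,"dp":[0,-0.55,8.4],"roll":0}
    - {"claw":0.1,"dp":[0,-0.55,8.4],"roll":0}

```text
t: 22.75
tcp_pos: [0.4707, 0.0083, 0.035]
tcp_rot: [-3.14, 0.0, 1.596]
ft_force: [0.2, -0.4, -2.8]
finger_gap: 0.327
```

drive_tool:
  plan:
    - {"claw":0.1,"dp":[0,0,0.1],"roll":0}
    - {"claw":0.1,"dp":[0,0,0.2],"roll":0}
    - {"claw":0.1,"dp":[0,0,0.2],"roll":0}

```text
t: 23.0
tcp_pos: [0.4714, 0.0083, 0.0342]
tcp_rot: [3.14, -0.0, 1.596]
ft_force: [0.4, 0.1, -3.2]
finger_gap: 0.333
```

drive_tool:
  plan:
    - {"claw":0.1,"dp":[0,-0.1,0.15],"roll":0}
    - {"claw":0.1,"dp":[0,-0.1,0.15],"roll":0}
    - {"claw":0.1,"dp":[0,-0.1,0.15],"roll":0}

```text
t: 23.25
tcp_pos: [0.4713, 0.0083, 0.0337]
tcp_rot: [3.137, 0.0, 1.596]
ft_force: [0.4, -0.6, 6.1]
finger_gap: 0.333
```

drive_tool:
  plan:
    - {"claw":0.45,"dp":[0,0,0],"roll":0}
    - {"claw":0.7,"dp":[0,0,0],"roll":0}
    - {"claw":1,"dp":[0,0,0],"roll":0}
    - {"claw":1,"dp":[0,0,0],"roll":0}
    - {"claw":1,"dp":[0,0,-1],"roll":0}

```text
t: 23.67
tcp_pos: [0.4682, 0.0081, 0.0412]
tcp_rot: [-3.138, 0.0, 1.597]
ft_force: [0.5, -0.2, -0.1]
finger_gap: 0.985
```

drive_tool:
  plan:
    - {"claw":1,"dp":[0,0,-3],"roll":0}
    - {"claw":1,"dp":[0,0,-7],"roll":0}
    - {"claw":1,"dp":[0,0,-11],"roll":0}
    - {"claw":1,"dp":[0,0,-13],"roll":0}
    - {"claw":1,"dp":[0,0,-13],"roll":0}

```text
t: 24.08
tcp_pos: [0.4723, 0.0089, 0.1766]
tcp_rot: [3.132, -0.0, 1.596]
ft_force: [0.5, -0.4, -0.4]
finger_gap: 0.994
```

```bash
python3 - <<'E'
from h import *
go(.635,-.231,.17); print(np.round(bot.sense()['joint_pos'],2))
c,p,d=shot('w12')
E
```

```text
dp [-24.4   15.65   0.81] roll 0.0 (other 0.0 ) yaw now 1.596 j7 -0.468 t 24.08 tcp [0.4723 0.0089 0.1766]
[ 0.39  0.48 -0.65  1.99  0.41  0.79 -0.47]
```

View pics/w12.png

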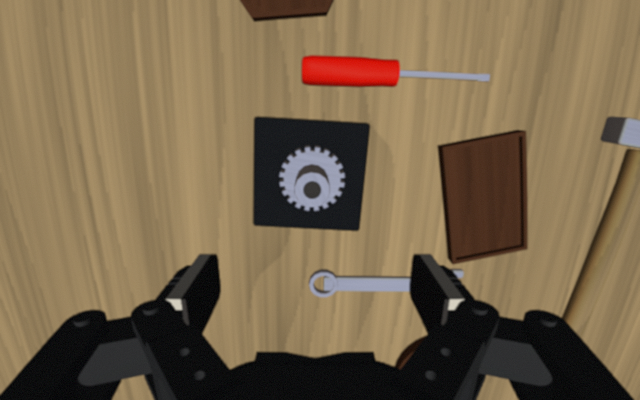

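drive_tool:
  plan:
    - {"claw":1,"dp":[-3.4,2.2,0],"roll":4}
    - {"claw":1,"dp":[-6.8,4.4,0],"roll":8}
    - {"claw":1,"dp":[-10.2,6.6,0],"roll":12}
    - {"claw":1,"dp":[-13.6,8.8,0],"roll":16}
    - {"claw":1,"dp":[-17,11,0],"roll":18.7}

```text
t: 24.55
tcp_pos: [0.5831, -0.1608, 0.17]
tcp_rot: [-3.138, 0.001, 1.267]
ft_force: [1.5, 0.2, 0.1]
finger_gap: 0.996
```

```bash
python3 - <<'E'
from h import *
go(.637,-.232,.15,np.radians(72.8)); print(np.round(bot.sense()['joint_pos'],2))
E
```

```text
dp [-5.19  7.28  1.98] roll -0.2 (other 179.8 ) yaw now 1.267 j7 -0.411 t 24.55 tcp [ 0.5831 -0.1608  0.17  ]
[ 0.54  0.66 -0.52  1.62  0.38  0.97 -0.41]
```

drive_tool:
  plan:
    - {"claw":1,"dp":[-2.4,3.3,0.5],"roll":0}
    - {"claw":1,"dp":[-5.1,7.3,2],"roll":0}
    - {"claw":1,"dp":[-5.1,7.3,3],"roll":0}
    - {"claw":1,"dp":[-5.1,7.3,3],"roll":0}
    - {"claw":1,"dp":[-5.1,7.3,3],"roll":0}

```text
t: 24.97
tcp_pos: [0.6364, -0.2284, 0.1388]
tcp_rot: [-3.135, -0.001, 1.27]
ft_force: [-0.0, 0.1, 0.2]
finger_gap: 1.0
```

```bash
python3 - <<'E'
from h import *
go(.637,-.232,.15,np.radians(72.8))
c,p,d=shot('w13')
E
```

```text
dp [-0.33  0.16 -1.13] roll -0.0 (other 180.0 ) yaw now 1.27 j7 -0.311 t 24.97 tcp [ 0.6364 -0.2284  0.1388]
```

View pics/w13.png

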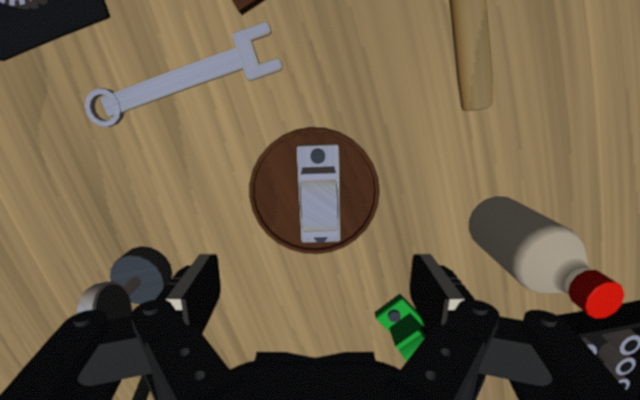

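```bash
python3 - <<'E'
from h import *
c,p,d=load('w13')
q=tray(c,p,314,190,72);cc=cv2.minEnclosingCircle(q);print('round',rect(q),np.round(cc[0],4),cc[1])
m=steelmask(p,319,194,55,100)
k=cv2.convexHull(max(cv2.findContours(m,cv2.RETR_EXTERNAL,cv2.CHAIN_APPROX_NONE)[0],key=cv2.contourArea)).reshape(-1,2)
print('foot',rect(toplane(c,k,.02)[:,:2]))
# foot long sides: pixels on top edge corners & left/right lines
V=toplane(c,[[297,146],[339,146],[341,242],[301,242]],.02)[:,:2];print(V.round(4),V.mean(0))
W=cloud(c,d); s=(m>0)&(W[...,2]>.05)&(W[...,2]<.065); print('housing top',rect(W[s][:,:2]),s.sum(),np.median(W[s][:,2]))
B=toplane(c,[[318,156]],.02)[0,:2]; print('front hole',B)
ct=bot.camera_model('top');_,pt,_=load('t1'); g=((pt[...,1]>150)&(pt[...,0]<90)).astype(np.uint8)
for k in cv2.findContours(g,cv2.RETR_EXTERNAL,cv2.CHAIN_APPROX_NONE)[0]:
    if len(k)>10: print('green',rect(toplane(ct,k.reshape(-1,2),.03)[:,:2]))
E
```

```text
round (array([ 0.6326, -0.2308]), array([0.1106, 0.1101]), 28.2) [ 0.6328 -0.2306] 0.05605218559503555
foot (array([ 0.6369, -0.2319]), array([0.0834, 0.0338]), 74.9)
[[ 0.6322 -0.1875]
 [ 0.664  -0.1974]
 [ 0.6428 -0.2775]
 [ 0.6097 -0.2674]] [ 0.63718723 -0.23245279]
housing top (array([ 0.6363, -0.2321]), array([0.036 , 0.0256]), 73.8) 1560 0.05534104301648696
front hole [ 0.64575113 -0.20012273]
green (array([ 0.575 , -0.4651]), array([0.0259, 0.0103]), 26.2)
green (array([ 0.5799, -0.4916]), array([0.0282, 0.0149]), 7.1)
green (array([ 0.6809, -0.3897]), array([0.0255, 0.0135]), 10.5)
green (array([ 0.6943, -0.4151]), array([0.0207, 0.0156]), 20.3)
```

```bash
python3 - <<'E'
from h import *
go(.6368,-.232,.032,np.radians(74.5))
E
```

```text
dp [-0.49  0.16 10.85] roll -1.6 (other 178.4 ) yaw now 1.272 j7 -0.311 t 25.02 tcp [ 0.6371 -0.2271  0.1405]
```

drive_tool:
  plan:
    - {"claw":1,"dp":[-0.5,0.15,3],"roll":-1.6}
    - {"claw":1,"dp":[-0.5,0.15,7],"roll":-1.6}
    - {"claw":1,"dp":[-0.5,0.15,7.5],"roll":-1.6}
    - {"claw":1,"dp":[-0.5,0.15,7.5],"roll":-1.6}
    - {"claw":1,"dp":[-0.5,0.15,7.5],"roll":-1.6}

```text
t: 25.43
tcp_pos: [0.6391, -0.233, 0.0689]
tcp_rot: [3.14, -0.001, 1.3]
ft_force: [0.9, 0.1, -0.1]
finger_gap: 1.001
```

```bash
python3 - <<'E'
from h import *
go(.6368,-.232,.032,np.radians(74.5))
E
```

```text
dp [ 0.03 -0.25  3.69] roll -0.0 (other 180.0 ) yaw now 1.3 j7 -0.318 t 25.43 tcp [ 0.6391 -0.233   0.0689]
```

drive_tool:
  plan:
    - {"claw":1,"dp":[0,-0.2,2],"roll":0}
    - {"claw":1,"dp":[0,-0.2,3.7],"roll":0}
    - {"claw":1,"dp":[0,-0.2,3.7],"roll":0}
    - {"claw":0.7,"dp":[0,-0.2,3.7],"roll":0}
    - {"claw":0.45,"dp":[0,-0.2,3.7],"roll":0}

```text
t: 25.85
tcp_pos: [0.6382, -0.2338, 0.0331]
tcp_rot: [3.137, -0.001, 1.298]
ft_force: [-0.2, 0.7, 0.7]
finger_gap: 0.751
```

drive_tool:
  plan:
    - {"claw":0.3,"dp":[0,0,0],"roll":0}
    - {"claw":0.1,"dp":[0,0,0],"roll":0}
    - {"claw":0.1,"dp":[0,0,0],"roll":0}
    - {"claw":0.1,"dp":[0,0,0],"roll":0}
    - {"claw":0.1,"dp":[0,0,0],"roll":0}

```text
t: 26.27
tcp_pos: [0.6373, -0.2341, 0.0316]
tcp_rot: [3.139, -0.0, 1.298]
ft_force: [0.1, -0.3, 5.3]
finger_gap: 0.294
```

drive_tool:
  plan:
    - {"claw":0.1,"dp":[0,0,0],"roll":0}
    - {"claw":0.1,"dp":[0,0,0],"roll":0}
    - {"claw":0.1,"dp":[0,0,-1],"roll":0}
    - {"claw":0.1,"dp":[0,0,-4],"roll":0}
    - {"claw":0.1,"dp":[0,0,-8],"roll":0}

```text
t: 26.68
tcp_pos: [0.6321, -0.2335, 0.1062]
tcp_rot: [-3.13, 0.0, 1.298]
ft_force: [0.3, -0.9, -3.2]
finger_gap: 0.296
```

```bash
python3 - <<'E'
from h import *
go(.6465,-.0077,.12,np.radians(103))
E
```

```text
dp [22.14 -4.71 -1.32] roll -28.6 (other 151.4 ) yaw now 1.298 j7 -0.296 t 26.68 tcp [ 0.6321 -0.2335  0.1062]
```

drive_tool:
  plan:
    - {"claw":0.1,"dp":[3,-0.6,-1],"roll":-6}
    - {"claw":0.1,"dp":[7,-1.4,-1],"roll":-12}
    - {"claw":0.1,"dp":[11,-2.2,-1],"roll":-18}
    - {"claw":0.1,"dp":[15,-3,-1],"roll":-24}
    - {"claw":0.1,"dp":[19,-3.8,-1],"roll":-28.6}

```text
t: 27.1
tcp_pos: [0.6497, -0.0395, 0.1198]
tcp_rot: [-3.139, -0.0, 1.801]
ft_force: [0.0, -0.1, -2.6]
finger_gap: 0.295
```

drive_tool:
  plan:
    - {"claw":0.1,"dp":[2.5,0.5,0],"roll":0}
    - {"claw":0.1,"dp":[2.5,0.5,0],"roll":0}
    - {"claw":0.1,"dp":[2.5,0.5,0],"roll":0}
    - {"claw":0.1,"dp":[2.5,0.5,0],"roll":0}

```text
t: 27.43
tcp_pos: [0.6495, -0.0167, 0.1195]
tcp_rot: [-3.139, 0.002, 1.797]
ft_force: [0.2, -1.3, -2.3]
finger_gap: 0.295
```

```bash
python3 - <<'E'
from h import *
go(.6465,-.0077,.0316,np.radians(103))
c,p,d=shot('w14')
E
```

```text
dp [ 0.96 -0.06  8.79] roll -0.1 (other 179.9 ) yaw now 1.797 j7 -0.214 t 27.43 tcp [ 0.6495 -0.0167  0.1195]
```

View pics/w14.png

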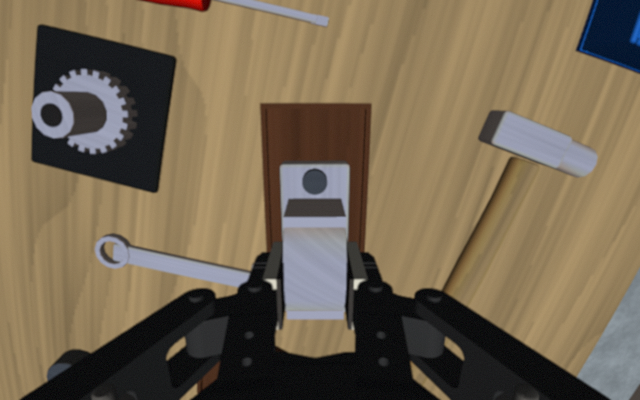

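```bash
python3 - <<'E'
from h import *
c,p,d=load('w14'); tz=.1195
F=toplane(c,[[281,165],[349,163]],tz-.0316+.02)[:,:2]; T=toplane(c,[[261,104],[371,103]],.014)[:,:2]
for n,P,L in(('part',F,.042),('tray',T,.063)):
    e=P[1]-P[0]; u=e/np.hypot(*e); print(n,np.hypot(*e).round(4),np.degrees(np.arctan2(u[1],u[0])).round(1),'centre',(P.mean(0)-L*np.array([-u[1],u[0]])).round(4))
go(.6465,-.0077,.0316)
E
```

```text
part 0.0323 14.7 centre [ 0.649  -0.0147]
tray 0.0803 13.4 centre [ 0.6474 -0.0088]
dp [ 1.08 -0.06  8.79] roll 0.0 (other 0.0 ) yaw now 1.795 j7 -0.214 t 27.48 tcp [ 0.6497 -0.0178  0.1195]
```

drive_tool:
  plan:
    - {"claw":0.1,"dp":[0.8,-0.1,3],"roll":0.5}
    - {"claw":0.1,"dp":[0.8,-0.1,5],"roll":0.5}
    - {"claw":0.1,"dp":[0.8,-0.1,5.5],"roll":0.5}
    - {"claw":0.1,"dp":[0.8,-0.1,5.5],"roll":0.5}
    - {"claw":0.1,"dp":[0.8,-0.1,5.5],"roll":0.5}

```text
t: 27.9
tcp_pos: [0.648, -0.0093, 0.0657]
tcp_rot: [3.141, 0.001, 1.786]
ft_force: [0.1, -0.6, -1.4]
finger_gap: 0.297
```

```bash
python3 - <<'E'
from h import *
go(.647,-.0105,.0316)
E
```

```text
dp [-0.1  -0.13  3.41] roll 0.0 (other 0.0 ) yaw now 1.786 j7 -0.273 t 27.9 tcp [ 0.648  -0.0093  0.0657]
```

drive_tool:
  plan:
    - {"claw":0.1,"dp":[-0.1,-0.1,1.5],"roll":0}
    - {"claw":0.1,"dp":[-0.1,-0.1,2.8],"roll":0}
    - {"claw":0.1,"dp":[-0.1,-0.1,3.2],"roll":0}
    - {"claw":0.1,"dp":[-0.1,-0.1,3.3],"roll":0}
    - {"claw":0.1,"dp":[-0.1,-0.1,3.3],"roll":0}

```text
t: 28.32
tcp_pos: [0.6469, -0.009, 0.0325]
tcp_rot: [3.141, -0.0, 1.788]
ft_force: [-0.8, 0.1, -3.1]
finger_gap: 0.291
```

drive_tool:
  plan:
    - {"claw":0.1,"dp":[0,0,0.1],"roll":0}
    - {"claw":0.1,"dp":[0,0,0.1],"roll":0}
    - {"claw":0.1,"dp":[0,0,0.1],"roll":0}

```text
t: 28.57
tcp_pos: [0.6469, -0.0087, 0.0318]
tcp_rot: [3.141, 0.0, 1.789]
ft_force: [-0.3, -0.2, -3.4]
finger_gap: 0.299
```

drive_tool:
  plan:
    - {"claw":0.1,"dp":[-0.15,0,0],"roll":0}
    - {"claw":0.1,"dp":[-0.15,0,0],"roll":0}
    - {"claw":0.1,"dp":[-0.15,0,0.1],"roll":0}
    - {"claw":0.1,"dp":[-0.15,0,0.1],"roll":0}

```text
t: 28.9
tcp_pos: [0.6473, -0.0106, 0.0316]
tcp_rot: [3.141, 0.001, 1.788]
ft_force: [-2.9, -0.7, 4.1]
finger_gap: 0.299
```

drive_tool:
  plan:
    - {"claw":0.4,"dp":[0,0,0],"roll":0}
    - {"claw":0.7,"dp":[0,0,0],"roll":0}
    - {"claw":1,"dp":[0,0,0],"roll":0}
    - {"claw":1,"dp":[0,0,0],"roll":0}
    - {"claw":1,"dp":[0,0,-1],"roll":0}

```text
t: 29.32
tcp_pos: [0.6455, -0.0106, 0.0386]
tcp_rot: [-3.137, -0.001, 1.789]
ft_force: [-0.2, 0.0, -0.3]
finger_gap: 0.94
```

drive_tool:
  plan:
    - {"claw":1,"dp":[0,0,-3],"roll":0}
    - {"claw":1,"dp":[0,0,-7],"roll":0}
    - {"claw":1,"dp":[0,0,-11],"roll":0}
    - {"claw":1,"dp":[0,0,-13],"roll":0}
    - {"claw":1,"dp":[0,0,-13],"roll":0}

```text
t: 29.73
tcp_pos: [0.6506, -0.0089, 0.1777]
tcp_rot: [3.129, 0.001, 1.788]
ft_force: [0.6, 0.5, 1.2]
finger_gap: 1.0
```

```bash
python3 - <<'E'
from h import *
go(.468,.0105,.14,1.6)
c,p,d=shot('w15')
E
```

```text
dp [  5.84 -17.46   3.54] roll 10.8 (other -169.2 ) yaw now 1.788 j7 -0.198 t 29.73 tcp [ 0.6506 -0.0089  0.1777]
```

View pics/w15.png

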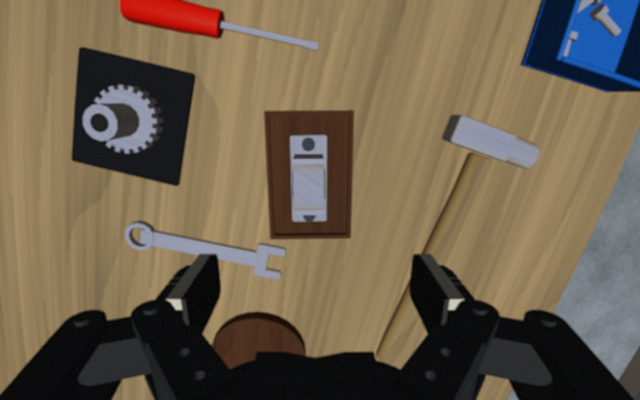

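```bash
python3 - <<'E'
from h import *
c,p,d=load('w15')
print('obl',rect(tray(c,p,309,175,70)))
V=toplane(c,[[291,136],[327,135],[327,222],[294,223]],.02)[:,:2]; print(V.mean(0),rect(V))
m=steelmask(p,309,179,48,100);k=cv2.convexHull(max(cv2.findContours(m,cv2.RETR_EXTERNAL,cv2.CHAIN_APPROX_NONE)[0],key=cv2.contourArea)).reshape(-1,2)
print('foot',rect(toplane(c,k,.02)[:,:2]))
print('gear bore',bore(c,p,86,112,110,135))
E
```

```text
obl (array([ 0.646 , -0.0079]), array([0.0813, 0.1256]), 12.9)
[ 0.64649852 -0.00914681] (array([ 0.6466, -0.0091]), array([0.0326, 0.0844]), 13.3)
foot (array([ 0.6449, -0.0085]), array([0.0333, 0.0832]), 13.0)
gear bore (array([ 99. , 122.4]), (array([0.47 , 0.011]), array([0.013 , 0.0135]), 53.7))
```

drive_tool:
  plan:
    - {"claw":1,"dp":[1.2,-3.6,0],"roll":3}
    - {"claw":1,"dp":[2.4,-7.2,0.5],"roll":6}
    - {"claw":1,"dp":[3.6,-10.8,1],"roll":9}
    - {"claw":1,"dp":[4.8,-14.4,2],"roll":10.8}
    - {"claw":1,"dp":[5.7,-17,3.5],"roll":10.8}

```text
t: 30.2
tcp_pos: [0.4646, 0.0085, 0.1348]
tcp_rot: [-3.139, 0.001, 1.599]
ft_force: [0.8, 1.0, -0.0]
finger_gap: 0.996
```

drive_tool:
  plan:
    - {"claw":1,"dp":[0,-0.3,1],"roll":0}
    - {"claw":1,"dp":[0,-0.3,1],"roll":0}
    - {"claw":1,"dp":[0,-0.3,1],"roll":0}
    - {"claw":1,"dp":[0,-0.3,1],"roll":0}

```text
t: 30.53
tcp_pos: [0.4671, 0.0085, 0.1254]
tcp_rot: [3.14, -0.001, 1.599]
ft_force: [0.7, 0.9, 0.1]
finger_gap: 1.0
```

```bash
python3 - <<'E'
from h import *
go(.4693,.0103,.0335,1.6)
c,p,d=shot('w16')
E
```

```text
dp [0.16 0.21 9.19] roll -0.0 (other 180.0 ) yaw now 1.599 j7 -0.533 t 30.53 tcp [0.4671 0.0085 0.1254]
```

View pics/w16.png

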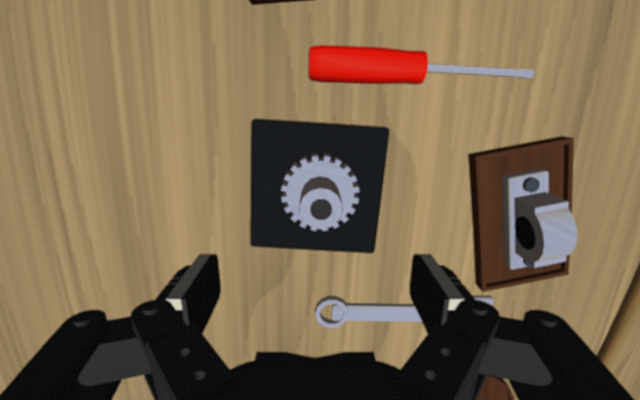

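Bearing in the oblong tray, within about 1 mm and lengthwise. Now the gear.

```bash
python3 - <<'E'
from h import *
c,p,d=load('w16')
b=bore(c,p,308,336,198,222);print(b)
m=steelmask(p,320,192,46,120);k=cv2.convexHull(max(cv2.findContours(m,cv2.RETR_EXTERNAL,cv2.CHAIN_APPROX_NONE)[0],key=cv2.contourArea)).reshape(-1,2)
print('disc',rect(toplane(c,k,.022)[:,:2]))
go(b[1][0][0],b[1][0][1],.0335)
E
```

```text
(array([320.5, 209. ]), (array([0.4696, 0.0113]), array([0.0128, 0.0128]), 1.6))
disc (array([0.4696, 0.0114]), array([0.0598, 0.0602]), 3.8)
dp [0.26 0.22 9.21] roll 0.0 (other 0.0 ) yaw now 1.599 j7 -0.533 t 30.58 tcp [0.4673 0.0086 0.1256]
```

drive_tool:
  plan:
    - {"claw":1,"dp":[0.25,0.2,2],"roll":0}
    - {"claw":1,"dp":[0.25,0.2,5],"roll":0}
    - {"claw":1,"dp":[0.25,0.2,6],"roll":0}
    - {"claw":1,"dp":[0.25,0.2,6],"roll":0}
    - {"claw":1,"dp":[0.25,0.2,6],"roll":0}

```text
t: 31.0
tcp_pos: [0.4681, 0.0112, 0.0654]
tcp_rot: [-3.141, -0.0, 1.6]
ft_force: [0.0, -0.7, 0.9]
finger_gap: 0.995
```

```bash
python3 - <<'E'
from h import *
go(.4696,.0113,.0335)
E
```

```text
dp [0.   0.15 3.19] roll 0.0 (other 0.0 ) yaw now 1.6 j7 -0.632 t 31.0 tcp [0.4681 0.0112 0.0654]
```

drive_tool:
  plan:
    - {"claw":1,"dp":[0,0.1,1.5],"roll":0}
    - {"claw":1,"dp":[0,0.1,3.1],"roll":0}
    - {"claw":1,"dp":[0,0.1,3.1],"roll":0}
    - {"claw":0.7,"dp":[0,0.1,3.1],"roll":0}
    - {"claw":0.5,"dp":[0,0.1,3.1],"roll":0}

```text
t: 31.42
tcp_pos: [0.4696, 0.0113, 0.0355]
tcp_rot: [3.139, -0.0, 1.6]
ft_force: [0.0, -0.5, 0.4]
finger_gap: 0.751
```

drive_tool:
  plan:
    - {"claw":0.3,"dp":[0,0,0],"roll":0}
    - {"claw":0.1,"dp":[0,0,0],"roll":0}
    - {"claw":0.1,"dp":[0,0,0],"roll":0}
    - {"claw":0.1,"dp":[0,0,0],"roll":0}
    - {"claw":0.1,"dp":[0,0,0],"roll":0}

```text
t: 31.83
tcp_pos: [0.4702, 0.0113, 0.0355]
tcp_rot: [3.138, -0.0, 1.6]
ft_force: [1.2, -0.1, 5.6]
finger_gap: 0.333
```

drive_tool:
  plan:
    - {"claw":0.1,"dp":[0,0,0],"roll":0}
    - {"claw":0.1,"dp":[0,0,0],"roll":0}
    - {"claw":0.1,"dp":[0,0,-1],"roll":0}
    - {"claw":0.1,"dp":[0,0,-5],"roll":0}
    - {"claw":0.1,"dp":[0,0,-9],"roll":0}

```text
t: 32.25
tcp_pos: [0.4662, 0.0107, 0.1238]
tcp_rot: [-3.135, -0.0, 1.601]
ft_force: [1.0, -0.3, -2.6]
finger_gap: 0.33
```

```bash
python3 - <<'E'
from h import *
go(.6327,-.2305,.12)
E
```

```text
dp [-24.61  15.92   0.26] roll 0.0 (other 0.0 ) yaw now 1.601 j7 -0.542 t 32.25 tcp [0.4662 0.0107 0.1238]
```

drive_tool:
  plan:
    - {"claw":0.1,"dp":[-3,2,-0.5],"roll":2}
    - {"claw":0.1,"dp":[-6.4,4.1,-0.5],"roll":5}
    - {"claw":0.1,"dp":[-9.8,6.3,-0.5],"roll":10}
    - {"claw":0.1,"dp":[-13.2,8.5,-0.5],"roll":15}
    - {"claw":0.1,"dp":[-16.6,10.7,-0.5],"roll":18}

```text
t: 32.67
tcp_pos: [0.58, -0.1538, 0.1289]
tcp_rot: [-3.14, 0.001, 1.282]
ft_force: [1.1, 0.1, -3.9]
finger_gap: 0.333
```

```bash
python3 - <<'E'
from h import *
go(.6327,-.2305,.12)
E
```

```text
dp [-5.85  7.24  0.88] roll 0.0 (other 0.0 ) yaw now 1.282 j7 -0.444 t 32.67 tcp [ 0.58   -0.1538  0.1289]
```

drive_tool:
  plan:
    - {"claw":0.1,"dp":[-2.4,3,0],"roll":0}
    - {"claw":0.1,"dp":[-4.8,6,0],"roll":0}
    - {"claw":0.1,"dp":[-5.6,7,0.5],"roll":0}
    - {"claw":0.1,"dp":[-5.6,7,0.5],"roll":0}
    - {"claw":0.1,"dp":[-5.6,7,0.5],"roll":0}

```text
t: 33.08
tcp_pos: [0.6302, -0.2258, 0.1223]
tcp_rot: [-3.137, -0.0, 1.284]
ft_force: [-0.2, 0.5, -3.9]
finger_gap: 0.33
```

```bash
python3 - <<'E'
from h import *
go(.6327,-.2305,.0355)
c,p,d=shot('w17'); z=bot.sense()['tcp_pos'][2]-.0355+.058
print(bore(c,p,296,338,260,310,z,80))
E
```

```text
dp [-0.38  0.42  8.68] roll 0.0 (other 0.0 ) yaw now 1.284 j7 -0.319 t 33.08 tcp [ 0.6302 -0.2258  0.1223]
(array([314.5, 282.8]), (array([ 0.6293, -0.2249]), array([0.0136, 0.0136]), 73.8))
```

View pics/w17.png

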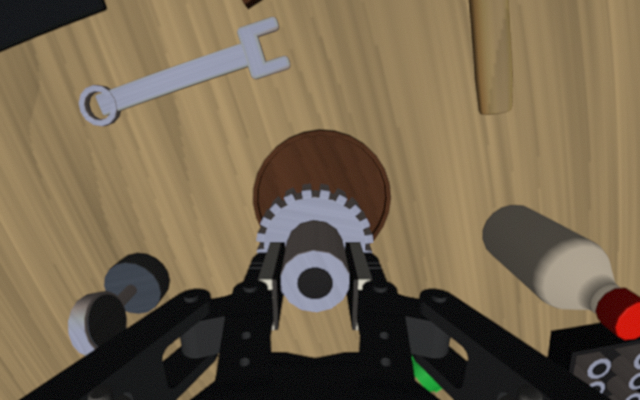

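drive_tool:
  plan:
    - {"claw":0.1,"dp":[-0.4,0.45,2.5],"roll":0}
    - {"claw":0.1,"dp":[-0.4,0.45,5],"roll":0}
    - {"claw":0.1,"dp":[-0.4,0.45,5.5],"roll":0}
    - {"claw":0.1,"dp":[-0.4,0.45,5.5],"roll":0}
    - {"claw":0.1,"dp":[-0.4,0.45,5.5],"roll":0}

```text
t: 33.55
tcp_pos: [0.6352, -0.2287, 0.07]
tcp_rot: [3.142, -0.001, 1.288]
ft_force: [0.6, -0.8, -3.2]
finger_gap: 0.329
```

```bash
python3 - <<'E'
from h import *
go(.6332,-.2313,.0355)
E
```

```text
dp [-0.31 -0.12  3.45] roll 0.0 (other 0.0 ) yaw now 1.288 j7 -0.339 t 33.55 tcp [ 0.6352 -0.2287  0.07  ]
```

drive_tool:
  plan:
    - {"claw":0.1,"dp":[-0.2,-0.1,1.5],"roll":0}
    - {"claw":0.1,"dp":[-0.2,-0.1,2.8],"roll":0}
    - {"claw":0.1,"dp":[-0.2,-0.1,3.2],"roll":0}
    - {"claw":0.1,"dp":[-0.2,-0.1,3.2],"roll":0}
    - {"claw":0.1,"dp":[-0.2,-0.1,3.2],"roll":0}

```text
t: 33.97
tcp_pos: [0.6338, -0.2316, 0.0377]
tcp_rot: [3.141, -0.0, 1.286]
ft_force: [0.4, -0.1, -4.0]
finger_gap: 0.332
```

```bash
python3 - <<'E'
from h import *
go(.6332,-.2313,.0355)
E
```

```text
dp [ 0.01 -0.07  0.22] roll 0.0 (other 0.0 ) yaw now 1.286 j7 -0.354 t 33.97 tcp [ 0.6338 -0.2316  0.0377]
```

drive_tool:
  plan:
    - {"claw":0.1,"dp":[0,-0.05,0.1],"roll":0}
    - {"claw":0.1,"dp":[0,-0.05,0.15],"roll":0}
    - {"claw":0.1,"dp":[0,-0.05,0.15],"roll":0}

```text
t: 34.22
tcp_pos: [0.6332, -0.2317, 0.0362]
tcp_rot: [3.141, -0.0, 1.286]
ft_force: [0.4, 0.1, -3.7]
finger_gap: 0.333
```

drive_tool:
  plan:
    - {"claw":0.1,"dp":[0,0,0.1],"roll":0}
    - {"claw":0.1,"dp":[0,0,0.1],"roll":0}
    - {"claw":0.1,"dp":[0,0,0.1],"roll":0}

```text
t: 34.47
tcp_pos: [0.6333, -0.2318, 0.0357]
tcp_rot: [3.141, 0.0, 1.286]
ft_force: [-1.3, 0.3, 1.8]
finger_gap: 0.329
```

drive_tool:
  plan:
    - {"claw":0.45,"dp":[0,0,0],"roll":0}
    - {"claw":0.7,"dp":[0,0,0],"roll":0}
    - {"claw":1,"dp":[0,0,0],"roll":0}
    - {"claw":1,"dp":[0,0,0],"roll":0}
    - {"claw":1,"dp":[0,0,-1],"roll":0}

```text
t: 34.88
tcp_pos: [0.6315, -0.2315, 0.043]
tcp_rot: [-3.137, 0.0, 1.286]
ft_force: [-1.1, -0.9, -0.3]
finger_gap: 0.983
```

drive_tool:
  plan:
    - {"claw":1,"dp":[0,0,-3],"roll":0}
    - {"claw":1,"dp":[0,0,-7],"roll":0}
    - {"claw":1,"dp":[0,0,-11],"roll":0}
    - {"claw":1,"dp":[0,0,-13],"roll":0}
    - {"claw":1,"dp":[0,0,-13],"roll":0}

```text
t: 35.3
tcp_pos: [0.6371, -0.2318, 0.1827]
tcp_rot: [3.128, -0.001, 1.286]
ft_force: [1.5, -0.4, 0.6]
finger_gap: 0.999
```

```bash
python3 - <<'E'
from h import *
c,p,d=shot('w18')
E
```

```text
(no output)
```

View pics/w18.png

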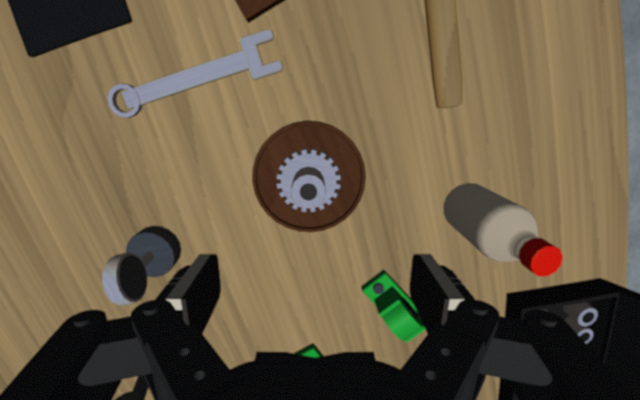

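```bash
python3 - <<'E'
from h import *
c,p,d=load('w18')
q=tray(c,p,309,176,64);cc=cv2.minEnclosingCircle(q);print('round',rect(q),np.round(cc[0],4),cc[1]); print(bore(c,p,294,324,180,206))
m=steelmask(p,309,181,40,120);k=cv2.convexHull(max(cv2.findContours(m,cv2.RETR_EXTERNAL,cv2.CHAIN_APPROX_NONE)[0],key=cv2.contourArea)).reshape(-1,2)
print('disc',rect(toplane(c,k,.022)[:,:2]))
c,p,d=shot('t2','top')
cv2.imwrite('pics/t2c.png',cv2.resize(p[130:280,150:410,::-1],None,fx=3,fy=3,interpolation=cv2.INTER_CUBIC))
shot('s2','side')
E
```

```text
round (array([ 0.6323, -0.231 ]), array([0.1099, 0.1097]), 27.1) [ 0.6322 -0.2307] 0.0558830164372921
(array([308. , 191.5]), (array([ 0.6317, -0.2317]), array([0.0129, 0.0128]), 29.2))
disc (array([ 0.6315, -0.2315]), array([0.0595, 0.0592]), 73.5)
```

View pics/t2c.png

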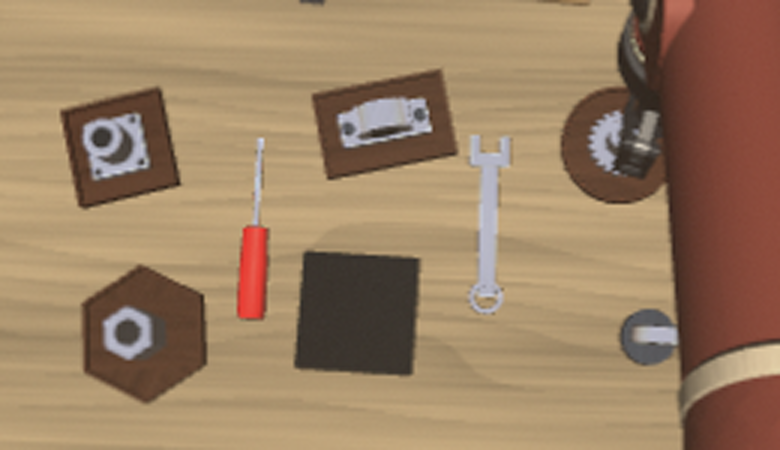

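View pics/s2.png

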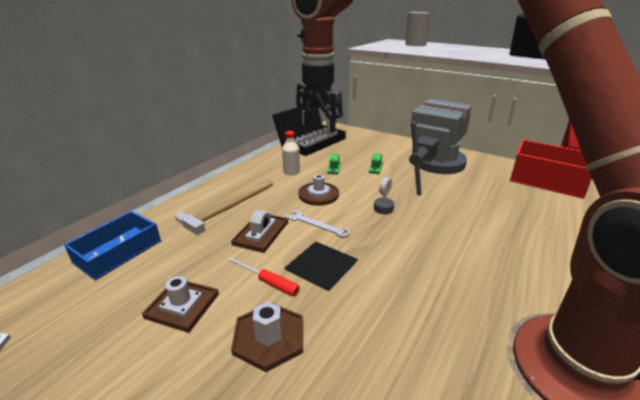

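All parts are upright in their own trays, the mat is empty, the gauge hasn't moved, and the gripper is clear.

```bash
python3 - <<'E'
from plant import bot
print(bot.sign_off(), bot.sense()['t'])
E
```

```text
the job is handed in; nothing more can be done
the job is handed in; nothing more can be done
```

I parked the hub on the mat, moved the nut into the hexagonal tray and then put the hub in the square one. I then parked the gear on the mat, moved the bearing lengthwise into the oblong tray and put the gear in the round one. The job was handed in at about 35.5 s, well inside the 136 s limit.

The last wrist-camera checks put each part within about 1 mm of its tray centre, which is inside the 2 mm calibration uncertainty. The bearing and hub are within about 0.5° of their trays, and the nut within about 2°.

The final top and side views show all four parts upright, the mat empty and the dial gauge where it was. The gripper hung clear about 12 cm above the gear, and wrist force readings stayed under about 8 N. No check failed; separate tray-centre measurements differed by up to about 4 mm between views, so I used averages and checked again after each placing.

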